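# Clamp a violin neck in the carving jig and lay out the gouges

### The job

Get this violin neck ready for carving. Lay it flat side down on the two saddles of the jig, centred between them with its heel end towards the upright end block, then push a knob onto each clamp's D-shaped shaft, turning it until it drops fully home, and turn both knobs clockwise until the clamp arms lie square across the neck. Lay every gouge on the bench across the notched rest, one to a notch, handle towards the robot and cutting edge pointing away; leave the jar, the block plane and the brush pot where they are.

Things in the scene. Friction and masses are not known exactly. Their poses are not given: they have to be found in the camera images.
- jig: Neck-carving jig, fixed: plywood board 310 x 150 x 18 mm with, along its x axis, an upright wooden end block (70 mm wide, cork inner face at x = -97 mm, top at 100 mm) and two narrow cork-topped saddles. Origin: centre between the saddles at bench level; x points from the end block to the open end, z up. Clamp pillars 17 mm thick at (x, y) = (+42, -58) mm (a) and (-42, +58) mm (b).
- cradle (a point): Point between the saddles at the height of their tops, 70 mm above the bench: where the neck's origin belongs. Axes as the jig's. Saddles at x = -42 and +42 mm, each 18 mm thick along x, with outward-flared cheeks 7 mm high on both sides: 35 mm apart at the bottom on the end-block saddle, 31 mm on the other.
- clamp_a_seat (a point): Clamp a (nearer the open end): centre of the top face of its 23 mm collar, where a fitted knob's underside comes to rest, 102 mm above the bench. The clamp arm, a flat bar 14 mm wide reaching 65 mm from the axis, 2 to 10 mm below this point, points along this frame's x axis, with a rubber spring foot under it 58 mm out. The frame turns with the clamp; z up.
- clamp_b_seat (a point): Clamp b (nearer the end block): the same point, arm and axes as on clamp a.
- clamp_a_shaft (a point): Middle of the top end of clamp a's D-shaped steel shaft, 20 mm above its collar. The shaft is 14 mm across with one flat, 3.5 mm from the axis, facing along this frame's x axis (the way the arm points). Square edges, no chamfer. Clamp b has the same shaft.
- clamp_a (a joint): Turn of clamp a in rad, growing clockwise seen from above. At 0.25 the arm lies along the jig beside the neck, pointing to -x of the jig, clear of it; at 1.82 square across the neck; stops at 0 and 1.85. Stays where left (friction 0.1 N m; the spring foot, pressing the neck with 3 N, adds up to 0.2); a knob rubbing lightly on the shaft's end does not turn it.
- clamp_b (a joint): Turn of clamp b in rad, growing clockwise seen from above. At 0.25 the arm lies along the jig beside the neck, pointing to +x of the jig, clear of it; at 1.82 square across the neck; stops at 0 and 1.85. As stiff as clamp a.
- neck: Maple violin neck without fingerboard, 250 mm long, 110 to 175 g, lying on its flat face. Origin: middle of the shaft on the flat underside, near the centre of mass, the place to grip; x points to the scroll, z up. Shaft from x = -64 to +64 mm, 20 mm high, upright sides 7 mm high and a rounded back; 30 mm wide at the heel, 24 at the scroll end, 27 at the origin.
- scroll (a point): Centre of the scroll, 142 mm along the neck's x and 26 mm above its flat face. Pegbox and scroll reach to x = 161 mm, are at most 45 mm high and 42 mm wide, and stay above the plane of the flat face. At the other end the heel is a block from x = -88 to -64 mm, 31 mm wide, 35 mm high.
- knob_1: Black fluted round clamp knob, 44 mm across, 40 mm high, about 70 g, standing upright on the bench. Origin: centre of the underside; z up. A D-shaped bore 21 mm deep opens in the underside, 0.8 mm wider all round than the clamp shafts; its flat, 4.3 mm from the axis, is on the +x side. Turned the wrong way it stands 20 mm too high on the shaft's end.
- knob_2: The second clamp knob, exactly like the first; either fits either clamp.
- knob_1_index (a point): Outer end of the raised white index line on top of knob 1 (both have one), 20 mm from its axis along +x: it points the way the flat of the bore lies.
- rest: Gouge rest of dark wood, fixed: two notched rails 212 mm long, parallel to its y axis, 13 mm thick: at x = -50 mm (notch floors 30 mm high, notches 34 mm wide, for handles) and x = +60 mm (floors 39 mm high, notches 24 mm wide, for shanks). Teeth stand 13 mm above the floors. Three notch pairs 62 mm apart. Origin: at bench level, middle of the rails; x away from the robot.
- notch_2 (a point): Middle notch pair of the rest: where the origin of a gouge lying in it comes to be, 43 mm above the bench. The other two pairs are 62 mm to either side along y. Axes as the rest's.
- gouge_1: Carving gouge 260 mm long, 150 g, cutting edge 10 mm wide; may be absent. Pale eight-sided handle 26 mm across flats from x = -110 to +20 mm (tapered at the ends), brass ferrule, steel shank 8 mm thick from x = 33 to 78 mm, blade. Origin: on its axis at the centre of mass, the place to grip, 13 mm above the bench when lying level on its handle; x points to the edge.
- gouge_2: Carving gouge 260 mm long, 150 g, cutting edge 15 mm wide; may be absent. Pale eight-sided handle 26 mm across flats from x = -110 to +20 mm (tapered at the ends), brass ferrule, steel shank 8 mm thick from x = 33 to 78 mm, blade. Origin: on its axis at the centre of mass, the place to grip, 13 mm above the bench when lying level on its handle; x points to the edge.
- gouge_3: Carving gouge 260 mm long, 150 g, cutting edge 20 mm wide; may be absent. Pale eight-sided handle 26 mm across flats from x = -110 to +20 mm (tapered at the ends), brass ferrule, steel shank 8 mm thick from x = 33 to 78 mm, blade. Origin: on its axis at the centre of mass, the place to grip, 13 mm above the bench when lying level on its handle; x points to the edge.
- gouge_1_edge (a point): Middle of the cutting edge of gouge_1, 150 mm along its x axis from its origin.
- gouge_2_edge (a point): Middle of the cutting edge of gouge_2, 150 mm along its x axis from its origin.
- gouge_3_edge (a point): Middle of the cutting edge of gouge_3, 150 mm along its x axis from its origin.
- jar: Bystander: amber glass jar with steel cap, 60 mm across, 85 mm high. Origin: centre of the underside.
- plane: Bystander: small steel block plane, 150 x 44 mm, 60 mm high. Origin: centre of the underside.
- pot: Bystander: steel pot 72 mm across and 95 mm high with brush handles reaching to 175 mm. Origin: centre of the underside.
There are look-alikes about, which are no part of the job. Leave any black or orange look-alike of the neck alone.

How it is judged (in metres and radians):
On the way, in this order (a step that is already met when the one before it is completed fails the run):
1. the neck lies on both saddles, let go (x of neck in the frame of jig between -0.014 and 0.014 m and y of neck in the frame of jig between -0.007 and 0.007 m and z of neck in the frame of jig between 0.066 and 0.074 m and angle between the x axis of neck and the x axis of jig, either way round below 0.09 rad and angle between neck's own z axis and vertical below 0.08 rad and x of scroll in the frame of jig above 0.1 m and contact force between neck and the fingers below 0.3 N and linear speed of neck below 0.02 m/s), for 0.2 s.
2. a knob is home on each shaft and both arms lie across the neck (((z of knob_1 in the frame of clamp_a_seat between -0.003 and 0.003 m and horizontal distance between knob_1 and clamp_a_seat below 0.004 m and angle between knob_1's own z axis and vertical below 0.09 rad) or (z of knob_2 in the frame of clamp_a_seat between -0.003 and 0.003 m and horizontal distance between knob_2 and clamp_a_seat below 0.004 m and angle between knob_2's own z axis and vertical below 0.09 rad)) and ((z of knob_1 in the frame of clamp_b_seat between -0.003 and 0.003 m and horizontal distance between knob_1 and clamp_b_seat below 0.004 m and angle between knob_1's own z axis and vertical below 0.09 rad) or (z of knob_2 in the frame of clamp_b_seat between -0.003 and 0.003 m and horizontal distance between knob_2 and clamp_b_seat below 0.004 m and angle between knob_2's own z axis and vertical below 0.09 rad)) and value of joint each of clamp_a, clamp_b above 1.62 rad), for 0.2 s.
At the end, for the whole second after the job is handed in: Neck flat on both saddles, heel end to the end block, centred lengthwise within 14 mm; a knob seated on each collar within 3 mm (4 mm sideways); both clamps past 1.62 rad; every gouge present at rest in its own notch pair, within 25 mm lengthwise and 0.15 rad, cutting edge away from the robot (all of step 2 and x of neck in the frame of jig between -0.014 and 0.014 m and y of neck in the frame of jig between -0.007 and 0.007 m and z of neck in the frame of jig between 0.066 and 0.074 m and angle between the x axis of neck and the x axis of jig, either way round below 0.09 rad and angle between neck's own z axis and vertical below 0.08 rad and x of scroll in the frame of jig above 0.1 m and z of gouge_1 in the frame of rest between 0.039 and 0.048 m and x of gouge_1 in the frame of rest between -0.025 and 0.025 m and angle between the x axis of each of gouge_1, gouge_2, gouge_3 and the x axis of rest, either way round below 0.15 rad and x of each of gouge_1_edge, gouge_2_edge, gouge_3_edge in the frame of rest above 0.1 m and linear speed of each of gouge_1, gouge_2, gouge_3 below 0.02 m/s and z of gouge_2 in the frame of rest between 0.039 and 0.048 m and x of gouge_2 in the frame of rest between -0.025 and 0.025 m and z of gouge_3 in the frame of rest between 0.039 and 0.048 m and x of gouge_3 in the frame of rest between -0.025 and 0.025 m); the robot touches nothing.
It fails at once if the jar pushed aside or knocked over (distance of jar from where it was at the start of the episode above 0.03 m or angle between jar's own z axis and vertical above 0.5 rad).
It fails at once if the block plane pushed aside or knocked over (distance of plane from where it was at the start of the episode above 0.03 m or angle between plane's own z axis and vertical above 0.5 rad).
It fails at once if the brush pot pushed aside or knocked over (distance of pot from where it was at the start of the episode above 0.03 m or angle between pot's own z axis and vertical above 0.5 rad).
Of gouge_1, gouge_2, gouge_3 only 1 to 3 are there at a start; the rules pass over those that are not, and their reading is None.
At some moment in a run one of knob_1, knob_2 may be knocked a few centimetres aside while the robot is not near it.
It also fails if it takes over 210 s, if anything falls off the work surface, if the arm or the gripper's body presses on something with over 40 N, if the wrist force passes 120 N, or if a joint passes its speed limit or range.

### The arm

A 6-joint arm with a two-finger parallel gripper is mounted at the origin on the work surface. World frame = base frame: x ahead of the robot, y to its left, z up, the work surface at z = 0. Lengths are in mm, angles in rad, forces in N, time in s.
With the tool pointing down it reaches from about 300 to 775 mm from the base axis. Payload 14.6 kg.
Tool frame: the origin (TCP) lies at the very end of the fingers, on their centre line; the grasp point (between the pads) lies 19 mm behind it; z points along the fingers, y is the direction in which the jaws open and shut (so a half turn about z gives the same grasp; the last joint's range is limited). The gripper opens to 94 mm and grips with 3 to 60 N. Pads are 16 mm wide; open, the fingers measure 119 mm over their backs; the gripper's body (75 mm by 177 mm) begins 78 mm behind the grasp point.
Start: joints at [-1.21, 0.3, 1.521, -0, 1.321, -0.067], TCP at [228.17, -500.427, 166.246] pointing down, gripper open.
Joint ranges: [-3.03, 3.03], [-0.79, 2.21], [0.23, 2.52], [-1.04, 4.18], [0, 3.07], [-2.55, 2.55]. Speed limits (rad/s): [2.22, 2.22, 2.57, 3.14, 3.14, 3.14].

### API

Orientations are given as [roll, pitch, yaw] about the fixed x, y, z axes, in that order (R = Rz(yaw) Ry(pitch) Rx(roll)).
In Python, from cell import manip gives the robot as it stands.
- The arm moves only by the shell command python3 -m pendant 'ROWS' [FORCE]. ROWS is JSON, a list of rows, each an object with "claw": the finger opening in m, from 0 to 0.094; "delta_pos": the shift along the tool's x, y, z in m, a list of three; "rotation": the turn, a rotation vector about the tool's x, y, z in rad, a list of three. A call has 1 to 10 rows; each row is the pose to reach, as a shift and turn from the pose measured when the call began, along the tool's axes at that moment; what a row does not reach only later rows make up. A row lasts 1/8 s, in which the tool goes at most 62.5 mm and 10.7 degrees, less where a joint would pass 70% of its speed; a pose out of reach is approached as far as the arm can. A call with a gripper value outside its range is refused whole. The fingers move at their own pace and stop on an object; FORCE is the grip in N (left out, the last holds). Time passes only in rows, so rows that repeat a pose let the fingers close. It gives the time, the measured TCP pose, the force and the opening at its end, in the units of the state.
- manip.read_state(): the state, without advancing time (a new reading comes with each control period).
- manip.camera(name): name is "side" or "top" or "wrist"; returns the picture (384x512x3 uint8, red, green, blue); there is no depth.
- manip.camera_model(name): a dict with "fx", "fy", "cx", "cy" (pixels), "cam_to_world" (4x4, takes a point from camera to world coordinates); the wrist camera has in their place "T_tool_cam" (4x4, takes a point from camera to tool coordinates, whose origin is the TCP and whose axes are the flange's). Camera axes: x right, y up, looking along -z (the intrinsics and any distortion apply to the point x, -y, -z); pixel columns grow to the right and rows downward; lengths in mm; the calibration is good to about 2 mm. A picture is of the moment at which its call begins: read the wrist's pose just before it. camera_model takes no time and is no camera call.
- manip.sign_off(): hands the job in, once; it reports no verdict.
The state is a dict: "clock": time; "joints": joint angles; "qd": joint speeds; "effort": joint torques, N m; "eef_pos": TCP position; "eef_rot": TCP orientation; "wrist_force": force on the tool from outside, world axes, zero at the start; "moment": the same for the moment, N m; "finger_gap": finger opening in mm.
Only numpy, scipy, OpenCV 4.12 (cv2) and the standard library are available. Lean on these libraries where they do the work, as an engineer would, in place of code of your own. Each camera call takes 0.05 s, during which the arm holds its last target.

## Working session

There is one attempt and no reset: what is moved stays moved. The work goes in short steps, Python scripts to look and compute and a shell command to move; the robot and the scene stay as the last step left them, time stands still between calls to the robot, and variables do not carry over. Pictures are saved under pics/ and viewed, and the job is handed in when it is done.

```bash
ls; mkdir -p pics; cat > h.py <<'E'
import numpy as np, cv2
from cell import manip
def snap(n,fn):
    im=manip.camera(n); cv2.imwrite('pics/'+fn,im[:,:,::-1]); return im
E
python3 - <<'E'
from h import *
np.set_printoptions(precision=3,suppress=True)
s=manip.read_state(); print(s)
for n in ['side','top','wrist']:
    m=manip.camera_model(n); print(n,m)
    snap(n,n+'0.png')
E
```

```text
pics
{'clock': 0.0, 'joints': array([-1.21 ,  0.3  ,  1.522,  0.   ,  1.321, -0.067]), 'qd': array([-0.   , -0.   , -0.001, -0.   , -0.001,  0.   ]), 'effort': array([ -0.001, -53.181, -35.273,   0.071,   0.024,  -0.   ]), 'eef_pos': array([ 228.074, -500.13 ,  165.67 ]), 'eef_rot': array([-3.14 , -0.   ,  0.428]), 'wrist_force': array([-0.044,  0.836, -0.231]), 'moment': array([-0.033, -0.032, -0.013]), 'finger_gap': 94.15954338024119}
side {'fx': 459.6103845757483, 'fy': 459.6103845757483, 'cx': 261.7622474652386, 'cy': 189.092253698661, 'cam_to_world': array([[   0.971,    0.176,   -0.164,  297.506],
       [  -0.241,    0.708,   -0.664, -765.878],
       [  -0.001,    0.684,    0.73 , 1103.649],
       [   0.   ,    0.   ,    0.   ,    1.   ]])}
top {'fx': 346.50629570903436, 'fy': 346.50629570903436, 'cx': 253.5807940442102, 'cy': 188.64147320927125, 'cam_to_world': array([[  -0.027,    0.987,   -0.158,  340.8  ],
       [  -1.   ,   -0.029,   -0.011,  102.251],
       [  -0.016,    0.158,    0.987, 1398.855],
       [   0.   ,    0.   ,    0.   ,    1.   ]])}
wrist {'fx': 333.7069078741481, 'fy': 333.7069078741481, 'cx': 255.94089527668694, 'cy': 191.2308301903098, 'T_tool_cam': array([[  -0.   ,    0.972,    0.236,   68.915],
       [   1.   ,    0.   ,   -0.001,   -0.23 ],
       [  -0.001,    0.236,   -0.972, -217.686],
       [   0.   ,    0.   ,    0.   ,    1.   ]])}
```

View pics/top0.png

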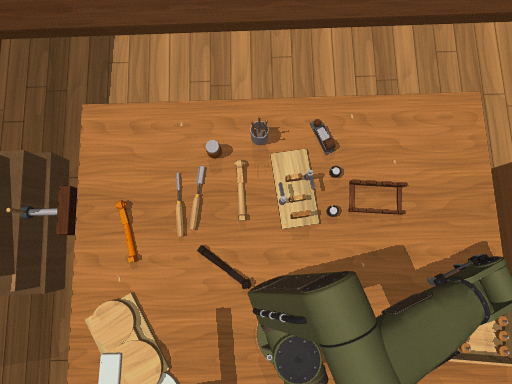

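View pics/side0.png

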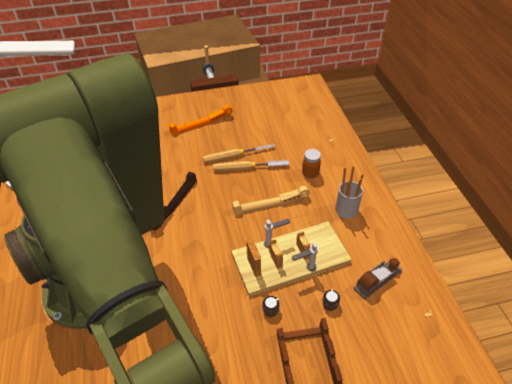

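View pics/wrist0.png

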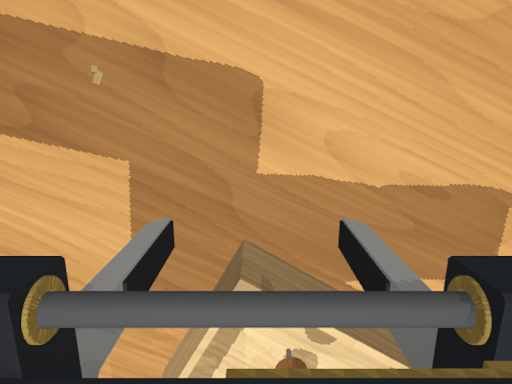

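```bash
cat >> h.py <<'E'
def ray(n,u,v,st=None):
    m=manip.camera_model(n)
    d=np.array([(u-m['cx'])/m['fx'],-(v-m['cy'])/m['fy'],-1.])
    if n=='wrist':
        from scipy.spatial.transform import Rotation as R
        s=st or manip.read_state()
        T=np.eye(4);T[:3,:3]=R.from_euler('xyz',s['eef_rot']).as_matrix();T[:3,3]=s['eef_pos']
        T=T@m['T_tool_cam']
    else: T=m['cam_to_world']
    return T[:3,3],T[:3,:3]@d
def pt(n,u,v,z,st=None):
    o,d=ray(n,u,v,st); return o+d*(z-o[2])/d[2]
def px(n,P,st=None):
    m=manip.camera_model(n)
    if n=='wrist':
        from scipy.spatial.transform import Rotation as R
        s=st or manip.read_state()
        T=np.eye(4);T[:3,:3]=R.from_euler('xyz',s['eef_rot']).as_matrix();T[:3,3]=s['eef_pos']
        T=T@m['T_tool_cam']
    else: T=m['cam_to_world']
    q=T[:3,:3].T@(np.array(P,float)-T[:3,3])
    return np.array([m['cx']+m['fx']*q[0]/-q[2], m['cy']-m['fy']*q[1]/-q[2]])
def crop(im,u0,v0,u1,v1,k,fn):
    c=cv2.resize(im[v0:v1,u0:u1],None,fx=k,fy=k,interpolation=cv2.INTER_CUBIC)
    cv2.imwrite('pics/'+fn,c[:,:,::-1])
E
python3 - <<'E'
from h import *
a=cv2.imread('pics/top0.png')[:,:,::-1]; b=cv2.imread('pics/side0.png')[:,:,::-1]
crop(a,160,110,420,300,3,'topc0.png')
crop(b,160,100,420,290,3,'sidec0.png')
E
```

```text
(no output)
```

View pics/topc0.png

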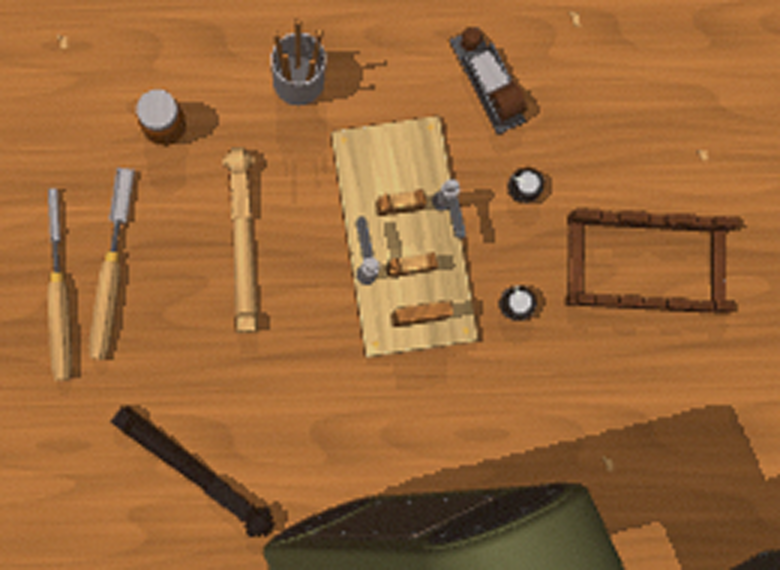

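View pics/sidec0.png

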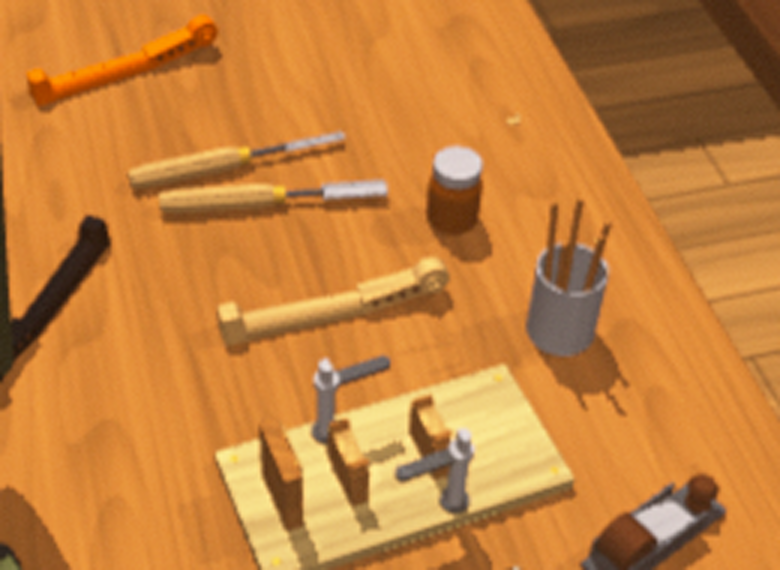

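```bash
python3 - <<'E'
from h import *
np.set_printoptions(precision=1,suppress=True)
f=lambda c,z:pt('top',160+c[0]/3,110+c[1]/3,z)
B=[f(c,18) for c in [(333,132),(440,117),(481,340),(367,356)]]
for b in B: print('board',b)
B=np.array(B); print('c',B.mean(0), 'ang',np.degrees(np.arctan2(*( (B[0]+B[1]-B[2]-B[3])[[1,0]]))), np.linalg.norm(B[0]-B[3]),np.linalg.norm(B[0]-B[1]))
for n,c,z in [('neckscroll',(241,158),30),('neckheel',(246,322),35),('knobA',(526,184),40),('knobB',(519,301),40),
 ('g1 edge',(54,190),5),('g1 end',(65,378),13),('g2 edge',(125,170),5),('g2 end',(102,357),13),
 ('rest ul',(571,213),50),('rest ur',(741,223),50),('rest ll',(569,303),42),('rest lr',(735,306),42),('clampb',(366,266),122),('clampa',(450,186),122),('jar',(159,105),85),('pot',(299,47),95),('plane1',(472,40),40),('plane2',(508,105),40)]:
    print(n,f(c,z))
E
```

```text
board [703.8  42.9  18. ]
board [ 720.4 -104.    18. ]
board [ 415.3 -142.5   18. ]
board [398.5   8.7  18. ]
c [559.5 -48.7  18. ] ang 6.794366466756236 307.25590952430156 147.77086060859116
neckscroll [668.4 168.8  30. ]
neckheel [446.4 166.6  35. ]
knobA [ 619. -210.   40.]
knobB [ 463.5 -190.9   40. ]
g1 edge [637.2 427.7   5. ]
g1 end [380.7 409.2  13. ]
g2 edge [662.3 329.9   5. ]
g2 end [407.  360.1  13. ]
rest ul [ 576.3 -264.1   50. ]
rest ur [ 556.5 -484.4   50. ]
rest ll [ 458.8 -255.2   42. ]
rest lr [ 448.8 -469.6   42. ]
clampb [504.7  12.5 122. ]
clampa [602.5 -96.4 122. ]
jar [729.6 272.   85. ]
pot [799.3  86.6  95. ]
plane1 [ 820.9 -149.6   40. ]
plane2 [ 728.1 -192.8   40. ]
```

```bash
cat >> h.py <<'E'
from scipy.spatial.transform import Rotation as R
def go(x,y,z,yaw):
    "print tool-frame shift/turn to world target, tool down"
    s=manip.read_state(); Rc=R.from_euler('xyz',s['eef_rot'])
    d=Rc.inv().apply(np.array([x,y,z])-s['eef_pos'])/1000
    Rt=R.from_euler('xyz',[np.pi,0,yaw]); rv=(Rc.inv()*Rt).as_rotvec()
    print('pos',s['eef_pos'].round(1),'rot',s['eef_rot'].round(3),'F',s['wrist_force'].round(1),'gap',round(s['finger_gap'],1),'t',round(s['clock'],2))
    print('delta',d.round(4).tolist(),'rot',rv.round(3).tolist(),'dist',round(np.linalg.norm(d)*1000),'j6~',round(np.arctan2(y,x)-yaw+np.pi/2,2), 'j',s['joints'].round(2))
E
python3 -c "
from h import *
go(228,-500,300,.428)
go(530,167,300,0)"
```

```text
pos [ 228.1 -500.2  165.9] rot [-3.141 -0.     0.428] F [-0.4  0.1 -0.5] gap 94.1 t 0.15
delta [0.0, -0.0004, -0.1341] rot [-0.001, -0.0, -0.0] dist 134 j6~ -0.0 j [-1.21  0.3   1.52 -0.    1.32 -0.07]
pos [ 228.1 -500.2  165.9] rot [-3.141 -0.     0.428] F [-0.4  0.1 -0.5] gap 94.1 t 0.15
delta [0.5515, -0.482, -0.1337] rot [-0.001, 0.0, 0.428] dist 745 j6~ 1.88 j [-1.21  0.3   1.52 -0.    1.32 -0.07]
```

```bash
python3 -m pendant '[{"claw":0.07,"delta_pos":[0,0,-0.06],"rotation":[0,0,0]},{"claw":0.07,"delta_pos":[0,0,-0.134],"rotation":[0,0,0]},{"claw":0.07,"delta_pos":[0.551,-0.482,-0.134],"rotation":[0,0,0.428]},{"claw":0.07,"delta_pos":[0.551,-0.482,-0.134],"rotation":[0,0,0.428]},{"claw":0.07,"delta_pos":[0.551,-0.482,-0.134],"rotation":[0,0,0.428]},{"claw":0.07,"delta_pos":[0.551,-0.482,-0.134],"rotation":[0,0,0.428]},{"claw":0.07,"delta_pos":[0.551,-0.482,-0.134],"rotation":[0,0,0.428]},{"claw":0.07,"delta_pos":[0.551,-0.482,-0.134],"rotation":[0,0,0.428]},{"claw":0.07,"delta_pos":[0.551,-0.482,-0.134],"rotation":[0,0,0.428]},{"claw":0.07,"delta_pos":[0.551,-0.482,-0.134],"rotation":[0,0,0.428]}]' 30
python3 -c "
from h import *
snap('wrist','w1.png')
go(530,0,300,0)
go(530,167,300,0)"
```

```text
clock: 1.4
eef_pos: [433.2, -45.4, 296.6]
eef_rot: [-3.141, 0.0, -0.0]
wrist_force: [1.2, -0.6, -0.9]
finger_gap: 70.0
pos [434.9 -39.8 296.4] rot [-3.139 -0.     0.004] F [ 1.6  2.9 -1. ] gap 69.9 t 1.45
delta [0.0953, -0.0394, -0.0035] rot [-0.003, -0.0, 0.004] dist 103 j6~ 1.57 j [-0.18 -0.03  1.6   0.    1.58  1.39]
pos [434.9 -39.8 296.4] rot [-3.139 -0.     0.004] F [ 1.6  2.9 -1. ] gap 69.9 t 1.45
delta [0.096, -0.2063, -0.0031] rot [-0.003, -0.0, 0.004] dist 228 j6~ 1.88 j [-0.18 -0.03  1.6   0.    1.58  1.39]
```

```bash
python3 -m pendant '[{"claw":0.07,"delta_pos":[0.096,-0.039,-0.003],"rotation":[0,0,0.004]},{"claw":0.07,"delta_pos":[0.096,-0.039,-0.003],"rotation":[0,0,0.004]},{"claw":0.07,"delta_pos":[0.096,-0.039,-0.003],"rotation":[0,0,0.004]},{"claw":0.07,"delta_pos":[0.096,-0.039,-0.003],"rotation":[0,0,0.004]}]'
python3 -c "
from h import *
import json
s=manip.read_state(); 
im=snap('wrist','w2.png'); snap('top','top1.png')
json.dump({k:np.array(s[k]).tolist() for k in ['eef_pos','eef_rot']},open('w2.json','w'))
crop(im,0,0,512,384,1.56,'w2b.png')
go(530,167,300,0)"
```

```text
clock: 1.95
eef_pos: [530.3, -0.6, 299.2]
eef_rot: [-3.139, 0.001, 0.001]
wrist_force: [-0.4, -0.3, -0.2]
finger_gap: 69.8
pos [530.1  -0.9 299.9] rot [-3.139e+00 -1.000e-03 -0.000e+00] F [ 0.5  0.1 -0.1] gap 70.0 t 2.05
delta [-0.0002, -0.1679, 0.0003] rot [-0.002, -0.001, -0.0] dist 168 j6~ 1.88 j [-0.07  0.19  1.35  0.    1.6   1.5 ]
```

View pics/w2b.png

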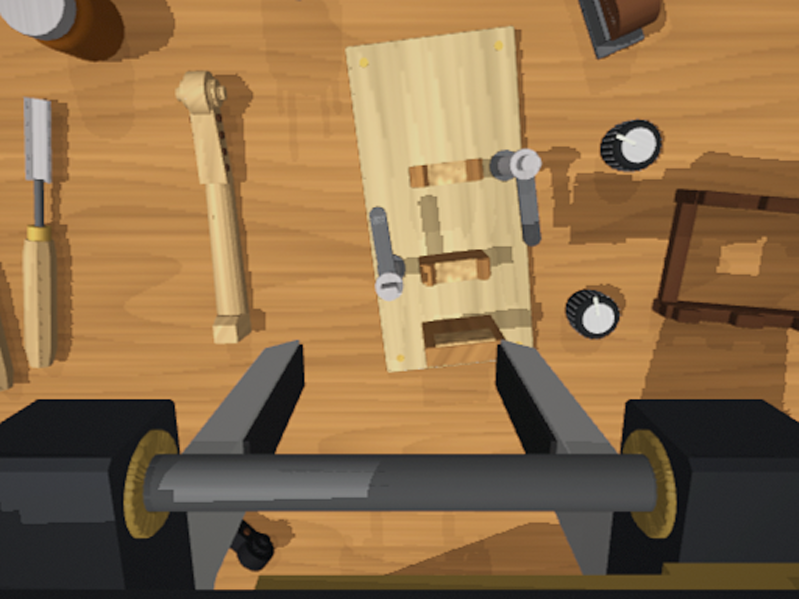

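View pics/top1.png

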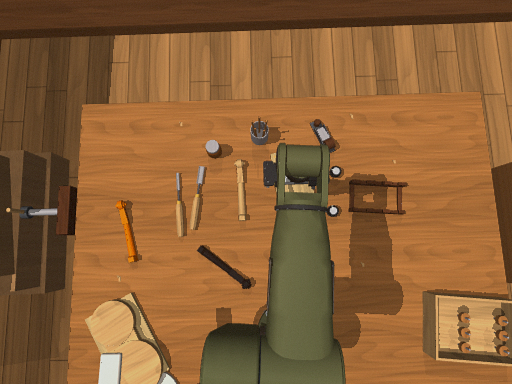

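```bash
python3 -c "
from h import *
im=cv2.imread('pics/w2.png')[:,:,::-1]
crop(im,220,90,360,230,5.5,'w2j.png')
crop(im,105,40,175,225,4,'w2n.png')
crop(im,360,70,430,220,4,'w2k.png')"
```

```text
(no output)
```

View pics/w2j.png

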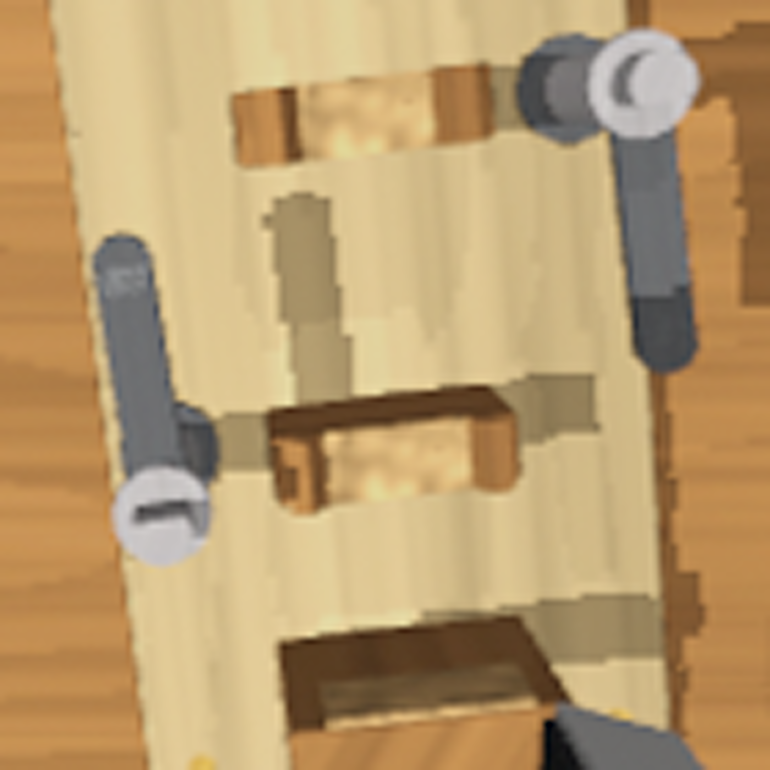

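View pics/w2n.png

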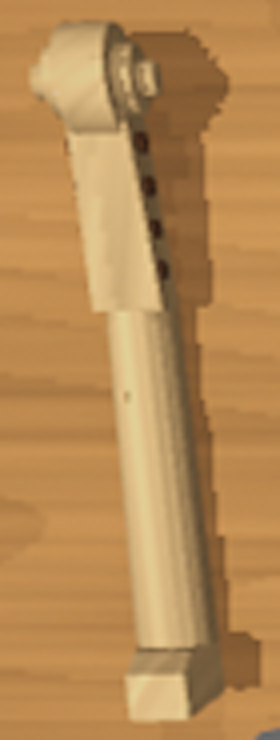

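View pics/w2k.png

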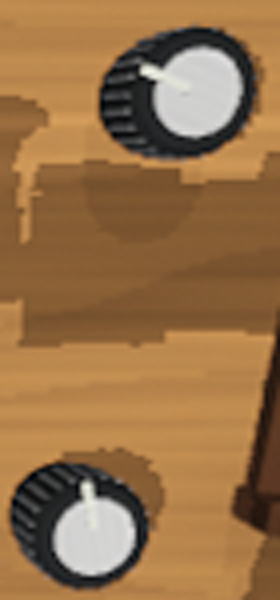

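```bash
python3 -c "
from h import *
import json
np.set_printoptions(precision=1,suppress=True)
s=json.load(open('w2.json')); 
J=lambda c,z:pt('wrist',220+c[0]/5.5-.4,90+c[1]/5.5-.4,z,s)
sa=J((367,117),70); sb=J((398,461),70); A=J((653,84),118)
for nm,c,z in [('sa',(367,117),70),('sb',(398,461),70),('collar a',(644,84),102),('shaft a',(664,88),122),('arm a tip',(667,345),100),('collar b',(163,515),102),('shaft b',(163,500),122),('armbtip',(122,262),100)]: print(nm,J(c,z))
d=sa-sb; print('yaw',np.arctan2(d[1],d[0]),'len',np.linalg.norm(d),'c',(sa+sb)/2)
K=lambda c,z:pt('wrist',360+c[0]/4-.4,70+c[1]/4-.4,z,s)
for nm,c,i in [('ku',(198,91),(142,68)),('kl',(96,538),(86,483))]:
  a=K(c,40);b=K(i,40); print(nm,a,b,'idx',np.arctan2(b[1]-a[1],b[0]-a[0]),np.linalg.norm(b-a))
N=lambda c,z:pt('wrist',105+c[0]/4-.4,40+c[1]/4-.4,z,s)
for nm,c,z in [('shaft mid hi',(138,312),12),('shaft mid lo',(174,645),12)]: print(nm,N(c,z))
"
```

```text
sa [598.  -39.2  70. ]
sb [515.3 -48.7  70. ]
collar a [605.1 -96.9 102. ]
shaft a [604.  -96.4 122. ]
arm a tip [ 547.7 -105.9  100. ]
collar b [508.5   8.8 102. ]
shaft b [516.3   8.3 122. ]
armbtip [566.3  17.8 100. ]
yaw 0.11413668486171571 len 83.25354294589229 c [556.6 -43.9  70. ]
ku [ 622.6 -209.4   40. ] [ 630.2 -189.5   40. ] idx 1.2092832960835347 21.288406198480747
kl [ 463.5 -189.    40. ] [ 484.5 -183.4   40. ] idx 0.2598066965900138 21.703994032519063
shaft mid hi [588.  173.3  12. ]
shaft mid lo [460.4 169.7  12. ]
```

```bash
python3 -m pendant '[{"claw":0.07,"delta_pos":[-0.03,-0.17,0.07],"rotation":[0,0,0]},{"claw":0.07,"delta_pos":[-0.03,-0.17,0.07],"rotation":[0,0,0]},{"claw":0.07,"delta_pos":[-0.03,-0.17,0.07],"rotation":[0,0,0]},{"claw":0.07,"delta_pos":[-0.03,-0.17,0.07],"rotation":[0,0,0]},{"claw":0.07,"delta_pos":[-0.03,-0.17,0.07],"rotation":[0,0,0]}]'
python3 -c "
from h import *
import json
s=manip.read_state(); 
im=snap('wrist','w3.png')
json.dump({k:np.array(s[k]).tolist() for k in ['eef_pos','eef_rot']},open('w3.json','w'))
crop(im,0,0,512,384,1.56,'w3b.png')
crop(im,200,40,312,270,2.6,'w3n.png')
go(530,167,300,0)"
```

```text
clock: 2.68
eef_pos: [500.3, 168.6, 231.2]
eef_rot: [-3.139, -0.002, -0.001]
wrist_force: [0.4, -0.4, 0.6]
finger_gap: 69.7
pos [500.5 168.2 231.3] rot [-3.139e+00 -2.000e-03 -1.000e-03] F [ 0.7  0.5 -0.3] gap 69.9 t 2.73
delta [0.0296, 0.001, -0.0686] rot [-0.003, -0.002, -0.001] dist 75 j6~ 1.88 j [0.25 0.21 1.49 0.   1.45 1.83]
```

View pics/w3b.png

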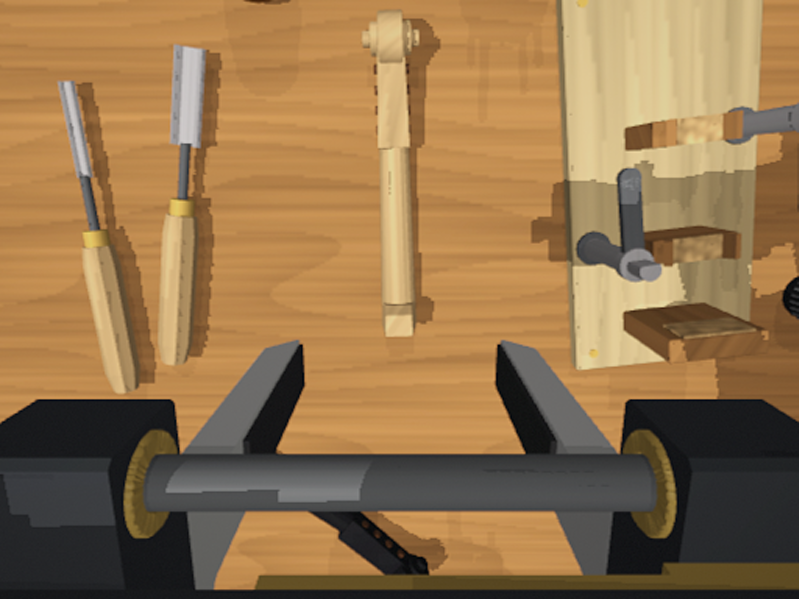

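View pics/w3n.png

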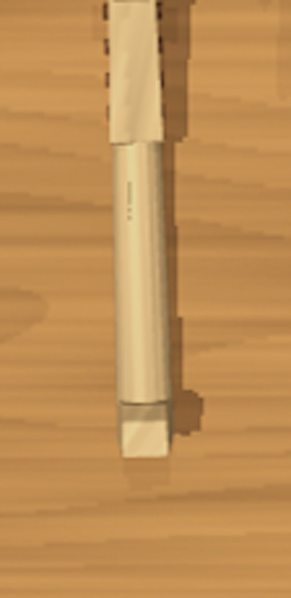

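```bash
python3 -c "
from h import *
import json
np.set_printoptions(precision=1,suppress=True)
s=json.load(open('w3.json')); 
N=lambda c,z:pt('wrist',200+c[0]/2.6-.3,40+c[1]/2.6-.3,z,s)
for nm,c,z in [('hi L',(117,150),7),('hi R',(164,150),7),('lo L',(119,395),7),('lo R',(168,395),7),('heel junction',(144,402),20),('heel top in',(144,420),35),('heel top out',(144,457),35),('peg junction',(139,143),20),('heel L',(122,440),35),('heel R',(169,440),35)]: print(nm,N(c,z))
"
```

```text
hi L [585.3 183.8   7. ]
hi R [585.3 160.7   7. ]
lo L [461.5 183.8   7. ]
lo R [461.5 158.1   7. ]
heel junction [461.  170.6  20. ]
heel top in [455.6 170.5  35. ]
heel top out [436.5 170.6  35. ]
peg junction [588.  172.8  20. ]
heel L [445.3 181.5  35. ]
heel R [445.3 158.1  35. ]
```

```bash
python3 -c "
from h import *
go(524.5,171.5,3,.012)"
```

```text
pos [500.5 168.2 231.3] rot [-3.139e+00 -2.000e-03 -1.000e-03] F [ 0.7  0.5 -0.3] gap 69.9 t 2.73
delta [0.0234, -0.0027, 0.2284] rot [-0.003, -0.002, -0.013] dist 230 j6~ 1.87 j [0.25 0.21 1.49 0.   1.45 1.83]
```

```bash
python3 -m pendant '[{"claw":0.06,"delta_pos":[0.0234,-0.0027,0.06],"rotation":[-0.003,-0.002,-0.013]},{"claw":0.06,"delta_pos":[0.0234,-0.0027,0.12],"rotation":[-0.003,-0.002,-0.013]},{"claw":0.06,"delta_pos":[0.0234,-0.0027,0.16],"rotation":[-0.003,-0.002,-0.013]},{"claw":0.06,"delta_pos":[0.0234,-0.0027,0.2],"rotation":[-0.003,-0.002,-0.013]},{"claw":0.06,"delta_pos":[0.0234,-0.0027,0.22],"rotation":[-0.003,-0.002,-0.013]},{"claw":0.06,"delta_pos":[0.0234,-0.0027,0.228],"rotation":[-0.003,-0.002,-0.013]},{"claw":0.06,"delta_pos":[0.0234,-0.0027,0.228],"rotation":[-0.003,-0.002,-0.013]}]'
python3 -c "
from h import *
go(524.5,171.5,3,.012)"
```

```text
clock: 3.6
eef_pos: [525.0, 170.8, 3.9]
eef_rot: [3.141, -0.001, 0.01]
wrist_force: [-0.1, -0.6, -0.3]
finger_gap: 59.8
pos [525.  170.8   3.9] rot [ 3.141e+00 -1.000e-03  1.000e-02] F [-0.1 -0.6 -0.3] gap 59.8 t 3.6
delta [-0.0005, -0.0007, 0.0009] rot [0.0, -0.001, -0.002] dist 1 j6~ 1.87 j [ 0.25  0.49  1.66 -0.    0.98  1.81]
```

```bash
python3 -m pendant '[{"claw":0.03,"delta_pos":[-0.0005,-0.0007,0.001],"rotation":[0,0,0]},{"claw":0.015,"delta_pos":[-0.0005,-0.0007,0.001],"rotation":[0,0,0]},{"claw":0.015,"delta_pos":[-0.0005,-0.0007,0.001],"rotation":[0,0,0]},{"claw":0.015,"delta_pos":[-0.0005,-0.0007,0.001],"rotation":[0,0,0]},{"claw":0.015,"delta_pos":[-0.0005,-0.0007,0.001],"rotation":[0,0,0]},{"claw":0.015,"delta_pos":[-0.0005,-0.0007,0.001],"rotation":[0,0,0]}]' 25
python3 -m pendant '[{"claw":0.015,"delta_pos":[0,0,-0.03],"rotation":[0,0,0]},{"claw":0.015,"delta_pos":[0,0,-0.06],"rotation":[0,0,0]},{"claw":0.015,"delta_pos":[0,0,-0.1],"rotation":[0,0,0]},{"claw":0.015,"delta_pos":[0,0,-0.15],"rotation":[0,0,0]},{"claw":0.015,"delta_pos":[0,0,-0.15],"rotation":[0,0,0]}]'
python3 -c "
from h import *
im=snap('wrist','w4.png');snap('side','s4.png')
go(556.6,-43.9,153,.127)"
```

```text
clock: 4.35
eef_pos: [524.4, 171.5, 2.9]
eef_rot: [3.141, -0.001, 0.01]
wrist_force: [0.7, 0.1, -0.7]
finger_gap: 14.8
clock: 4.97
eef_pos: [526.0, 172.0, 156.7]
eef_rot: [-3.14, -0.007, 0.011]
wrist_force: [0.0, 0.5, -0.6]
finger_gap: 14.9
pos [524.2 171.6 152.7] rot [ 3.141e+00 -1.000e-03  1.100e-02] F [-0.8 -0.  -0.4] gap 14.7 t 5.08
delta [0.0301, 0.2158, -0.0003] rot [0.0, -0.001, -0.116] dist 218 j6~ 1.37 j [ 0.25  0.31  1.53 -0.    1.29  1.81]
```

View pics/w4.png

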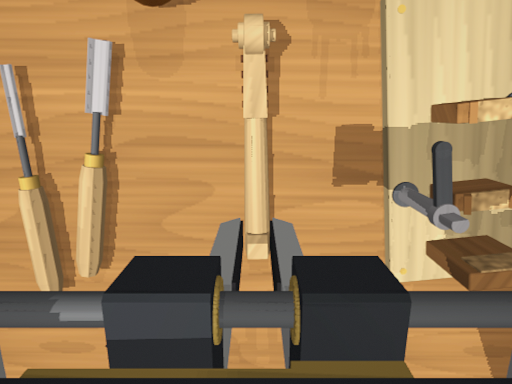

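View pics/s4.png

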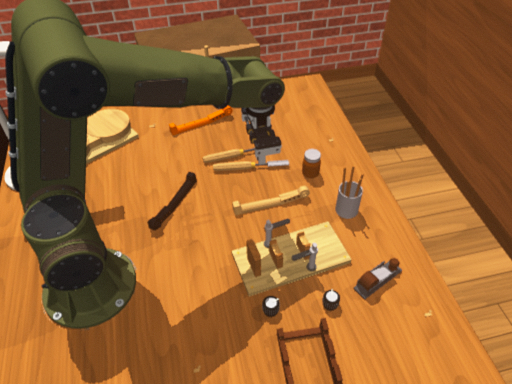

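```bash
python3 -c "
from h import *
print(px('side',(524,171.5,10)),px('side',(524,171.5,152)),px('top',(524,171.5,10)),px('wrist',(524,171.5,152.7)),px('wrist',(524,171.5,0)))
print(px('side',(556,-44,70)),px('top',(556,-44,70)))
print(pt('side',265,160,152))"
```

```text
[260.12293417 203.14004844] [259.96619499 171.24190971] [240.66773864 198.65360486] [256.4799712  214.14616127] [256.22690373 173.23091058]
[289.75989442 243.284579  ] [295.17380336 186.88237618]
[550.23506998 214.69920862 152.        ]
```

```bash
python3 -c "
from h import *
b=cv2.imread('pics/s4.png')[:,:,::-1]
crop(b,180,60,340,240,4.2,'s4c.png')"
```

```text
(no output)
```

View pics/s4c.png

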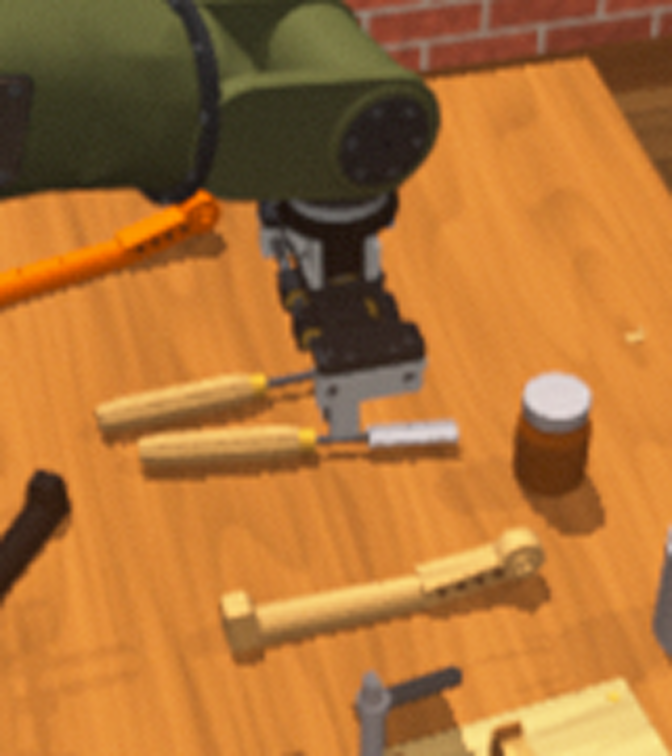

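```bash
python3 -m pendant '[{"claw":0.06,"delta_pos":[0,0,0.05],"rotation":[0,0,0]},{"claw":0.06,"delta_pos":[0,0,0.1],"rotation":[0,0,0]},{"claw":0.06,"delta_pos":[0,0,0.14],"rotation":[0,0,0]},{"claw":0.06,"delta_pos":[0,0,0.15],"rotation":[0,0,0]},{"claw":0.06,"delta_pos":[0,0,0.15],"rotation":[0,0,0]}]'
python3 -c "
from h import *
im=snap('wrist','w5.png');b=snap('side','s5.png')
crop(b,180,60,340,240,4.2,'s5c.png')
go(524.5,171.5,-20,.012)"
```

```text
clock: 5.7
eef_pos: [524.2, 171.5, 2.5]
eef_rot: [3.141, 0.0, 0.01]
wrist_force: [-0.3, -0.1, -0.3]
finger_gap: 58.9
pos [525.1 171.7   4. ] rot [-3.141e+00 -3.000e-03  1.000e-02] F [-0.2  0.3 -0. ] gap 59.9 t 5.8
delta [-0.0007, 0.0002, 0.024] rot [-0.0, -0.003, -0.002] dist 24 j6~ 1.87 j [ 0.25  0.49  1.67 -0.    0.98  1.81]
```

View pics/w5.png

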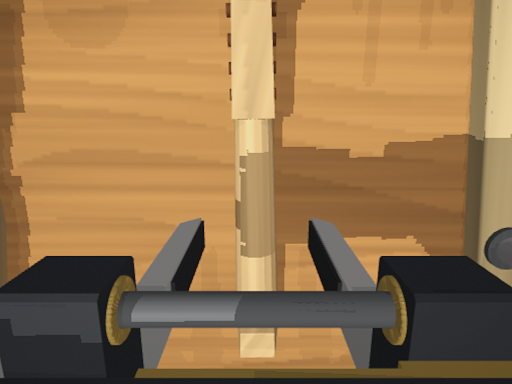

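View pics/s5c.png

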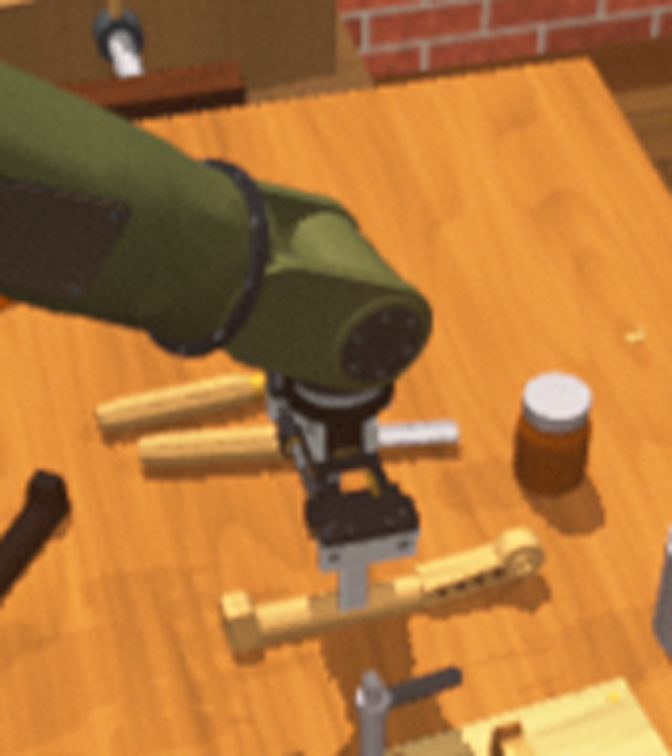

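```bash
python3 -c "
from h import *
for z in (20,30,40,50): print(z,px('side',(525,136,z)),px('side',(525,130,z)))"
python3 -m pendant '[{"claw":0.06,"delta_pos":[-0.0005,0,0.015],"rotation":[0,0,0]},{"claw":0.06,"delta_pos":[-0.0005,0,0.025],"rotation":[0,0,0]},{"claw":0.06,"delta_pos":[-0.0005,0,0.03],"rotation":[0,0,0]},{"claw":0.06,"delta_pos":[-0.0005,0,0.03],"rotation":[0,0,0]}]'
```

```text
20 [263.15228249 209.27825513] [263.62295122 210.70695741]
30 [263.15732391 207.16726195] [263.63043264 208.59738624]
40 [263.16241742 205.03445781] [263.63799158 206.46595714]
50 [263.16756384 202.87950292] [263.64562925 204.31232862]
clock: 6.3
eef_pos: [524.5, 171.7, -26.4]
eef_rot: [-3.142, -0.002, 0.01]
wrist_force: [0.3, 0.3, 0.1]
finger_gap: 59.6
```

```bash
python3 -m pendant '[{"claw":0.06,"delta_pos":[0,0,0.003],"rotation":[0,0,0]},{"claw":0.06,"delta_pos":[0,0,0.006],"rotation":[0,0,0]},{"claw":0.06,"delta_pos":[0,0,0.006],"rotation":[0,0,0]}]'
python3 -m pendant '[{"claw":0.06,"delta_pos":[0,0,0.002],"rotation":[0,0,0]},{"claw":0.06,"delta_pos":[0,0,0.002],"rotation":[0,0,0]}]'
python3 -m pendant '[{"claw":0.06,"delta_pos":[0,0,0.002],"rotation":[0,0,0]},{"claw":0.06,"delta_pos":[0,0,0.002],"rotation":[0,0,0]}]'
```

```text
clock: 6.68
eef_pos: [524.4, 171.7, -32.6]
eef_rot: [3.142, -0.002, 0.011]
wrist_force: [-0.1, -0.4, 0.1]
finger_gap: 60.0
clock: 6.92
eef_pos: [524.3, 171.6, -34.7]
eef_rot: [3.142, -0.002, 0.011]
wrist_force: [-0.1, 0.3, 0.0]
finger_gap: 59.9
clock: 7.18
eef_pos: [524.3, 171.6, -36.9]
eef_rot: [3.141, -0.001, 0.01]
wrist_force: [-0.3, -0.1, 0.3]
finger_gap: 60.0
```

```bash
python3 -c "
from h import *
im=snap('wrist','w6.png');b=snap('side','s6.png')
crop(b,220,140,320,240,6,'s6c.png')
"
```

```text
(no output)
```

View pics/s6c.png

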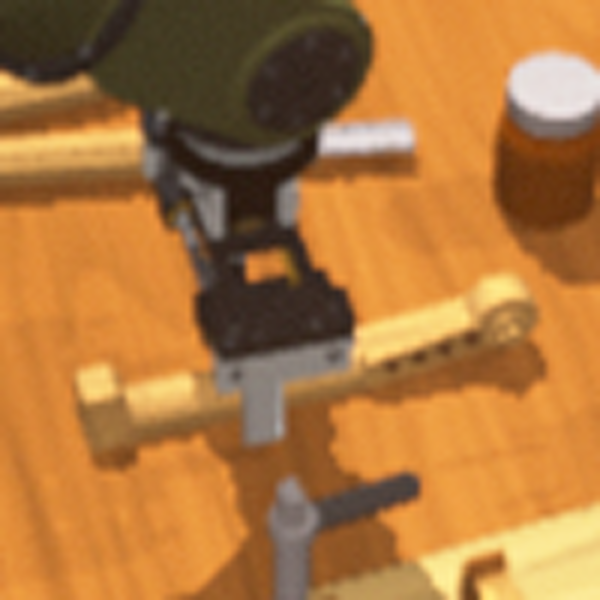

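```bash
python3 -m pendant '[{"claw":0.06,"delta_pos":[0,0,0.001],"rotation":[0,0,0]},{"claw":0.06,"delta_pos":[0,0,0.001],"rotation":[0,0,0]}]'
python3 -m pendant '[{"claw":0.06,"delta_pos":[0,0,0.001],"rotation":[0,0,0]},{"claw":0.06,"delta_pos":[0,0,0.001],"rotation":[0,0,0]}]'
python3 -m pendant '[{"claw":0.06,"delta_pos":[0,0,0.001],"rotation":[0,0,0]},{"claw":0.06,"delta_pos":[0,0,0.001],"rotation":[0,0,0]}]'
```

```text
clock: 7.52
eef_pos: [524.3, 171.6, -37.8]
eef_rot: [3.141, -0.001, 0.011]
wrist_force: [-0.1, -0.3, -0.3]
finger_gap: 59.6
clock: 7.78
eef_pos: [524.3, 171.6, -38.8]
eef_rot: [3.141, -0.001, 0.011]
wrist_force: [0.5, -0.4, -1.0]
finger_gap: 60.0
clock: 8.02
eef_pos: [524.4, 171.6, -39.0]
eef_rot: [3.142, -0.002, 0.011]
wrist_force: [-4.3, -2.0, 12.9]
finger_gap: 60.0
```

```bash
python3 -m pendant '[{"claw":0.06,"delta_pos":[0,0,-0.002],"rotation":[0,0,0]},{"claw":0.03,"delta_pos":[0,0,-0.002],"rotation":[0,0,0]},{"claw":0.015,"delta_pos":[0,0,-0.002],"rotation":[0,0,0]},{"claw":0.015,"delta_pos":[0,0,-0.002],"rotation":[0,0,0]},{"claw":0.015,"delta_pos":[0,0,-0.002],"rotation":[0,0,0]},{"claw":0.015,"delta_pos":[0,0,-0.002],"rotation":[0,0,0]},{"claw":0.015,"delta_pos":[0,0,-0.002],"rotation":[0,0,0]}]' 25
python3 -m pendant '[{"claw":0.015,"delta_pos":[0,0,-0.02],"rotation":[0,0,0]},{"claw":0.015,"delta_pos":[0,0,-0.05],"rotation":[0,0,0]},{"claw":0.015,"delta_pos":[0,0,-0.09],"rotation":[0,0,0]},{"claw":0.015,"delta_pos":[0,0,-0.13],"rotation":[0,0,0]},{"claw":0.015,"delta_pos":[0,0,-0.15],"rotation":[0,0,0]},{"claw":0.015,"delta_pos":[0,0,-0.15],"rotation":[0,0,0]}]'
python3 -c "
from h import *
im=snap('wrist','w7.png');b=snap('side','s7.png')
go(556.6,-43.9,113,.126)"
```

```text
clock: 8.9
eef_pos: [524.4, 171.7, -37.0]
eef_rot: [3.142, -0.002, 0.011]
wrist_force: [0.6, -0.7, -0.4]
finger_gap: 26.7
clock: 9.65
eef_pos: [524.7, 171.8, 114.0]
eef_rot: [-3.141, -0.004, 0.011]
wrist_force: [1.0, 0.2, -1.7]
finger_gap: 26.5
pos [523.6 171.5 111.9] rot [ 3.141 -0.     0.011] F [ 0.1 -0.1 -2. ] gap 26.3 t 9.75
delta [0.0307, 0.2158, -0.001] rot [0.0, -0.0, -0.115] dist 218 j6~ 1.37 j [ 0.25  0.35  1.58 -0.    1.21  1.81]
```

View pics/w7.png

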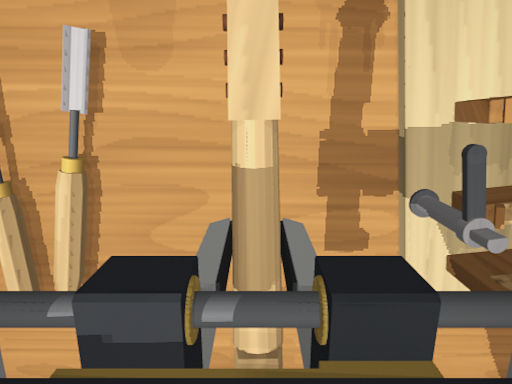

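View pics/s7.png

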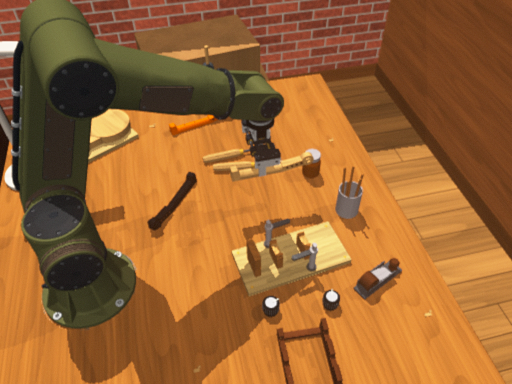

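```bash
python3 -m pendant '[{"claw":0.015,"delta_pos":[0.0307,0.2158,0],"rotation":[0,0,-0.104]},{"claw":0.015,"delta_pos":[0.0307,0.2158,0],"rotation":[0,0,-0.104]},{"claw":0.015,"delta_pos":[0.0307,0.2158,0],"rotation":[0,0,-0.104]},{"claw":0.015,"delta_pos":[0.0307,0.2158,0],"rotation":[0,0,-0.104]},{"claw":0.015,"delta_pos":[0.0307,0.2158,0],"rotation":[0,0,-0.104]},{"claw":0.015,"delta_pos":[0.0307,0.2158,0.03],"rotation":[0,0,-0.104]},{"claw":0.015,"delta_pos":[0.0307,0.2158,0.05],"rotation":[0,0,-0.104]},{"claw":0.015,"delta_pos":[0.0307,0.2158,0.05],"rotation":[0,0,-0.104]}]'
python3 -c "
from h import *
im=snap('wrist','w8.png');b=snap('side','s8.png')
crop(b,220,140,360,270,5,'s8c.png')
go(556.6,-43.9,34,.115)"
```

```text
clock: 10.75
eef_pos: [555.3, -42.8, 60.0]
eef_rot: [-3.141, 0.004, 0.115]
wrist_force: [-0.5, 0.4, -1.6]
finger_gap: 26.5
pos [556.7 -43.3  62.2] rot [3.141 0.    0.115] F [-0.5 -0.3 -1.5] gap 26.6 t 10.85
delta [-0.0001, 0.0006, 0.0282] rot [0.0, 0.0, 0.0] dist 28 j6~ 1.38 j [-0.14  0.42  1.61 -0.    1.11  1.31]
```

View pics/w8.png

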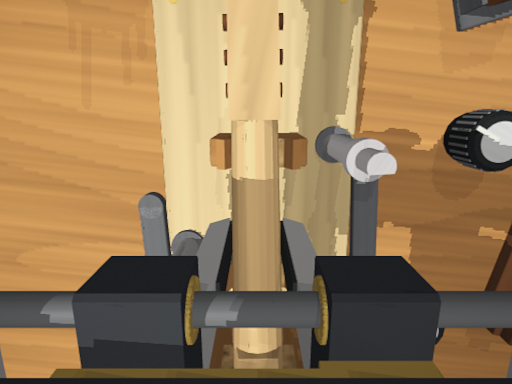

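View pics/s8c.png

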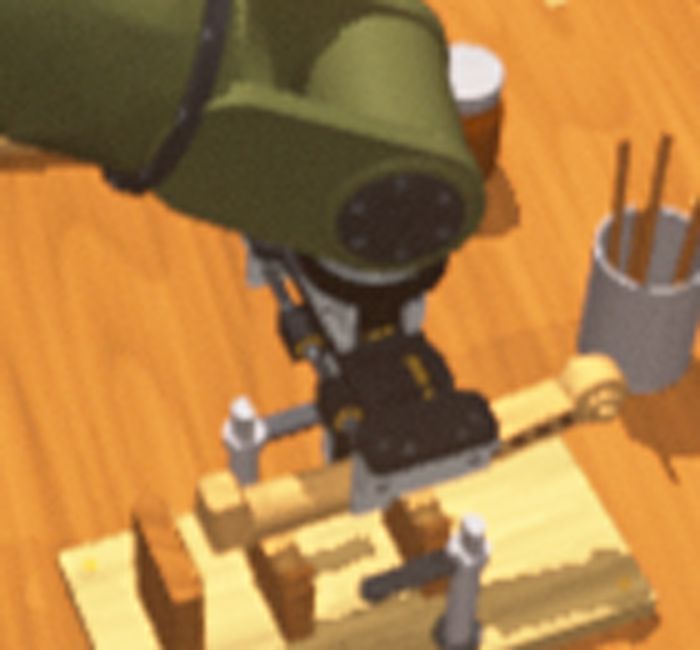

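```bash
python3 -m pendant '[{"claw":0.015,"delta_pos":[0,0.0018,0.01],"rotation":[0,0,0]},{"claw":0.015,"delta_pos":[0,0.0018,0.018],"rotation":[0,0,0]},{"claw":0.015,"delta_pos":[0,0.0018,0.018],"rotation":[0,0,0]},{"claw":0.015,"delta_pos":[0,0.0018,0.018],"rotation":[0,0,0]}]'
python3 -c "
from h import *
im=snap('wrist','w9.png');b=snap('side','s9.png');t=snap('top','t9.png')
crop(im,180,90,400,384,2,'w9c.png')
go(556.6,-43.9,34,.115)"
```

```text
clock: 11.35
eef_pos: [557.0, -45.1, 44.4]
eef_rot: [3.141, -0.0, 0.115]
wrist_force: [0.4, -0.1, -0.8]
finger_gap: 26.6
pos [557.  -45.1  44.5] rot [ 3.141 -0.     0.115] F [-0.4  0.3 -2.2] gap 26.4 t 11.5
delta [-0.0003, -0.0013, 0.0105] rot [0.0, -0.0, 0.0] dist 11 j6~ 1.38 j [-0.15  0.45  1.62 -0.    1.07  1.31]
```

View pics/w9c.png

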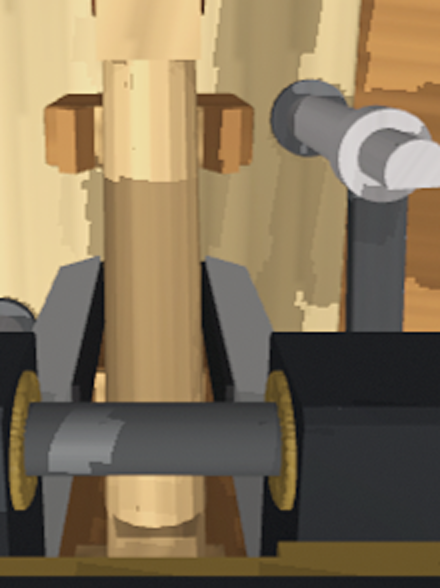

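```bash
python3 -m pendant '[{"claw":0.015,"delta_pos":[0,-0.0004,0.004],"rotation":[0,0,0]},{"claw":0.015,"delta_pos":[0,-0.0004,0.007],"rotation":[0,0,0]},{"claw":0.015,"delta_pos":[0,-0.0004,0.010],"rotation":[0,0,0]},{"claw":0.015,"delta_pos":[0,-0.0004,0.0105],"rotation":[0,0,0]}]'
```

```text
clock: 12.0
eef_pos: [556.9, -44.7, 33.7]
eef_rot: [3.141, -0.0, 0.115]
wrist_force: [0.2, -0.8, -1.4]
finger_gap: 26.7
```

```bash
python3 -m pendant '[{"claw":0.015,"delta_pos":[0,0,0.001],"rotation":[0,0,0]},{"claw":0.015,"delta_pos":[0,0,0.001],"rotation":[0,0,0]}]'
python3 -m pendant '[{"claw":0.035,"delta_pos":[0,0,0],"rotation":[0,0,0]},{"claw":0.044,"delta_pos":[0,0,0],"rotation":[0,0,0]},{"claw":0.044,"delta_pos":[0,0,0],"rotation":[0,0,0]},{"claw":0.044,"delta_pos":[0,0,-0.04],"rotation":[0,0,0]},{"claw":0.044,"delta_pos":[0,0,-0.08],"rotation":[0,0,0]},{"claw":0.044,"delta_pos":[0,0,-0.14],"rotation":[0,0,0]},{"claw":0.044,"delta_pos":[-0.04,0,-0.14],"rotation":[0,0,0]},{"claw":0.044,"delta_pos":[-0.08,0,-0.14],"rotation":[0,0,0]},{"claw":0.044,"delta_pos":[-0.08,0,-0.14],"rotation":[0,0,0]}]'
python3 -c "
from h import *
import json
s=manip.read_state(); 
im=snap('wrist','w10.png');b=snap('side','s10.png')
json.dump({k:np.array(s[k]).tolist() for k in ['eef_pos','eef_rot']},open('w10.json','w'))
crop(im,0,0,512,384,1.56,'w10b.png')
crop(b,220,180,360,290,5,'s10c.png')
"
```

```text
clock: 12.25
eef_pos: [557.0, -44.7, 32.9]
eef_rot: [3.141, -0.0, 0.115]
wrist_force: [-0.6, 0.3, 0.6]
finger_gap: 26.6
clock: 13.38
eef_pos: [476.2, -54.0, 173.4]
eef_rot: [3.141, -0.001, 0.115]
wrist_force: [0.7, -0.0, -0.4]
finger_gap: 43.6
```

View pics/w10b.png

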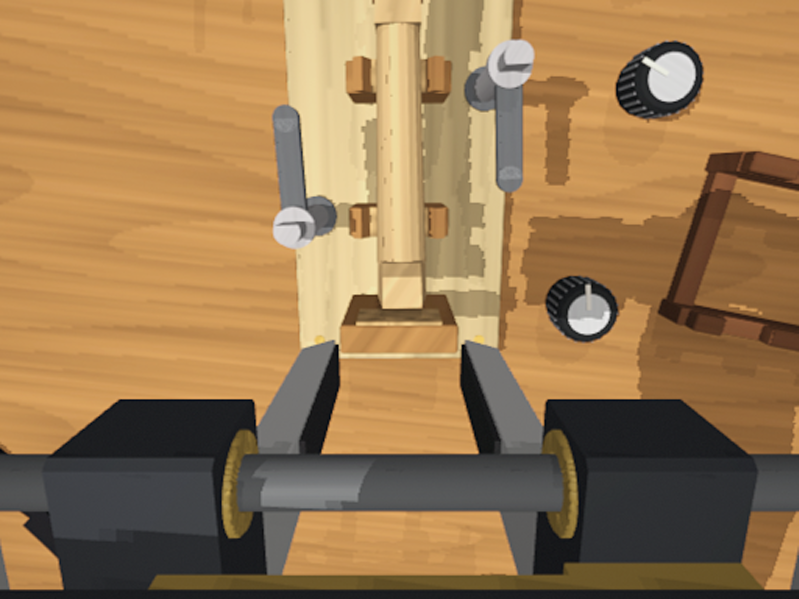

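View pics/s10c.png

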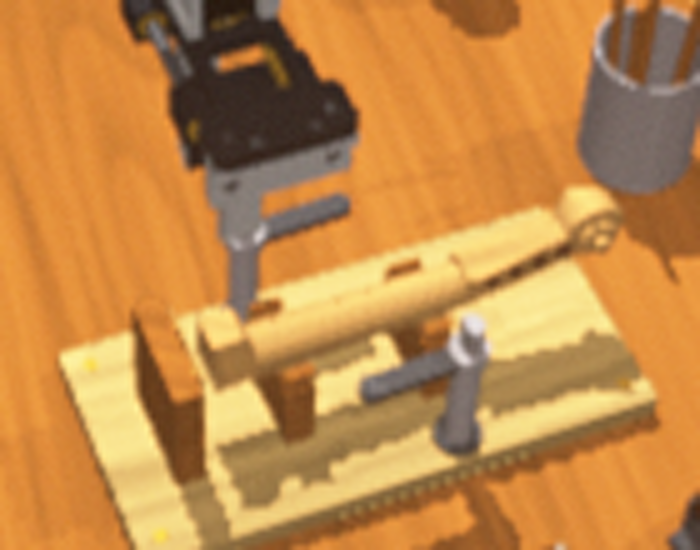

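```bash
python3 -c "
from h import *
im=cv2.imread('pics/w10.png')[:,:,::-1]
A=cv2.resize(im[15:130,290:350],None,fx=6,fy=6,interpolation=cv2.INTER_CUBIC)
B=cv2.resize(im[55:170,160:220],None,fx=6,fy=6,interpolation=cv2.INTER_CUBIC)
cv2.imwrite('pics/w10cl.png',np.hstack([A,B])[:600,:,::-1])
K=cv2.resize(im[20:225,340:460],None,fx=2.9,fy=2.9,interpolation=cv2.INTER_CUBIC); cv2.imwrite('pics/w10k.png',K[:,:,::-1])"
```

```text
(no output)
```

View pics/w10cl.png

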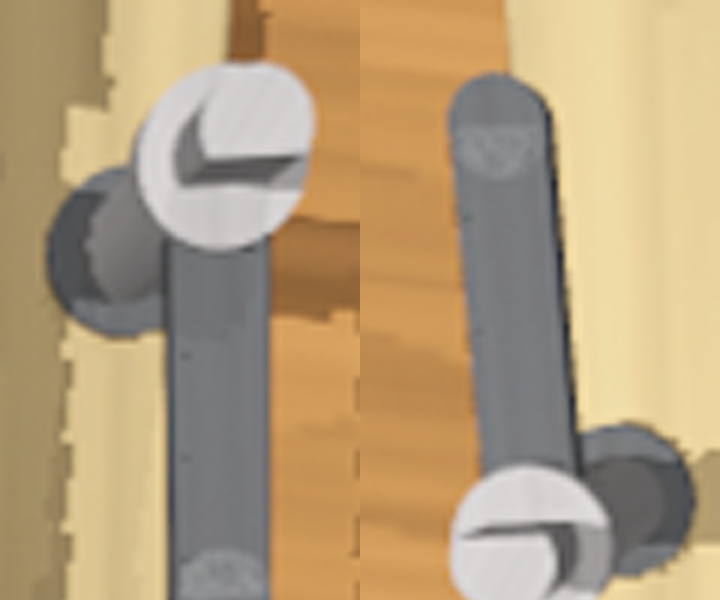

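View pics/w10k.png

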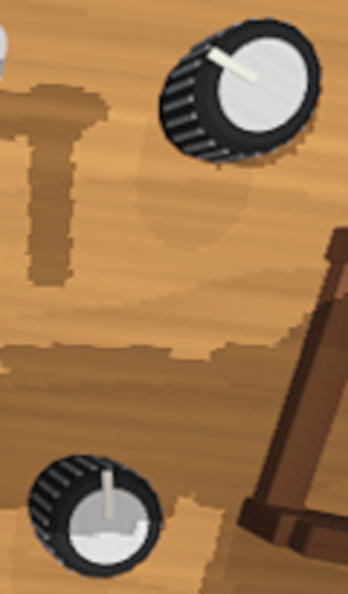

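```bash
python3 -c "
from h import *
import json
np.set_printoptions(precision=1,suppress=True)
s=json.load(open('w10.json'))
A=lambda c,z:pt('wrist',290+c[0]/6-.4,15+c[1]/6-.4,z,s)
B=lambda c,z:pt('wrist',160+(c[0]-360)/6-.4,55+c[1]/6-.4,z,s)
ca=A((222,165),102);cb=B((531,543),102);print('ca',ca,'cb',cb)
p,q=A((217.5,300),100),A((220,590),100);d=q-p;print('arm a',np.arctan2(d[1],d[0]))
p,q=B((531,470),100),B((501,150),100);d=q-p;print('arm b',np.arctan2(d[1],d[0]))
# shaft flat edges z=122 / top edge
p,q=A((212,158),122),A((305,153),122);d=q-p;print('flat a',np.arctan2(d[1],d[0]),p,q)
p,q=B((462,537),122),B((553,529),122);d=q-p;print('flat b',np.arctan2(d[1],d[0]),p,q)
d=ca-cb;print('yaw jig',np.arctan2(d[1],d[0])+0.944,(ca+cb)/2)
K=lambda c,z:pt('wrist',340+c[0]/2.9-.3,20+c[1]/2.9-.3,z,s)
for nm,c,i in [('ku',(262,85),(212,54)),('kl',(108,527),(107,472))]:
  a=K(c,40);b=K(i,40); print(nm,a,'idx',np.arctan2(b[1]-a[1],b[0]-a[0]),np.linalg.norm(b-a))
"
```

```text
ca [603.9 -96.4 102. ] cb [508.8   8.8 102. ]
arm a -2.9687462720572517
arm b 0.16159235235205455
flat a -1.4061874218626675 [600.4 -91.5 122. ] [ 602.3 -102.9  122. ]
flat b -1.3695737448154341 [511.   14.3 122. ] [513.4   2.3 122. ]
yaw jig 0.10847708352757912 [556.3 -43.8 102. ]
ku [ 622.1 -209.2   40. ] idx 1.190505349001351 20.46835982123945
kl [ 463.5 -188.2   40. ] idx 0.2169780929298537 21.270886757542417
```

```bash
python3 -c "
from h import *
go(463.5,-188.4,60,1.27)
go(463.5,-188.4,-27,1.27)"
```

```text
pos [477.9 -53.9 173.3] rot [ 3.141e+00 -1.000e-03  1.150e-01] F [0.6 0.6 0. ] gap 43.9 t 13.47
delta [-0.0299, 0.1318, 0.1134] rot [0.001, -0.001, -1.155] dist 176 j6~ -0.09 j [-0.19  0.14  1.7  -0.    1.3   1.27]
pos [477.9 -53.9 173.3] rot [ 3.141e+00 -1.000e-03  1.150e-01] F [0.6 0.6 0. ] gap 43.9 t 13.47
delta [-0.03, 0.1318, 0.2004] rot [0.001, -0.001, -1.155] dist 242 j6~ -0.09 j [-0.19  0.14  1.7  -0.    1.3   1.27]
```

```bash
python3 -m pendant '[{"claw":0.064,"delta_pos":[-0.03,0.1318,0],"rotation":[0,0,-1.155]},{"claw":0.064,"delta_pos":[-0.03,0.1318,0],"rotation":[0,0,-1.155]},{"claw":0.064,"delta_pos":[-0.03,0.1318,0],"rotation":[0,0,-1.155]},{"claw":0.064,"delta_pos":[-0.03,0.1318,0],"rotation":[0,0,-1.155]},{"claw":0.064,"delta_pos":[-0.03,0.1318,0.05],"rotation":[0,0,-1.155]},{"claw":0.064,"delta_pos":[-0.03,0.1318,0.09],"rotation":[0,0,-1.155]},{"claw":0.064,"delta_pos":[-0.03,0.1318,0.1134],"rotation":[0,0,-1.155]},{"claw":0.064,"delta_pos":[-0.03,0.1318,0.1134],"rotation":[0,0,-1.155]},{"claw":0.064,"delta_pos":[-0.03,0.1318,0.1134],"rotation":[0,0,-1.155]}]'
python3 -c "
from h import *
im=snap('wrist','w11.png')
go(463.5,-188.4,-27,1.27)"
```

```text
clock: 14.6
eef_pos: [464.3, -188.7, 60.8]
eef_rot: [3.139, 0.0, 1.268]
wrist_force: [-0.1, 0.3, -0.5]
finger_gap: 64.1
pos [ 464.3 -188.7   61.1] rot [3.138 0.    1.269] F [ 0.4 -0.3  0.3] gap 64.1 t 14.65
delta [0.0001, -0.0012, 0.0881] rot [0.003, 0.0, -0.001] dist 88 j6~ -0.09 j [-0.46  0.31  1.77  0.    1.06 -0.16]
```

View pics/w11.png

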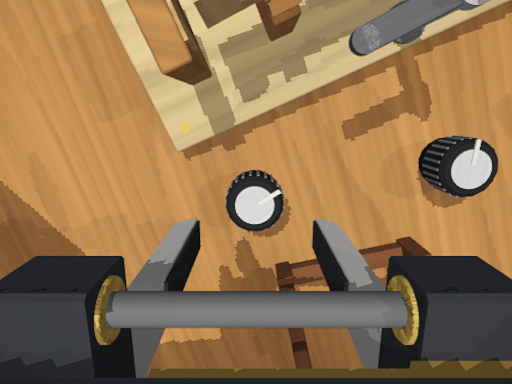

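```bash
python3 -c "
from h import *
a=pt('wrist',256,205,40);b=pt('wrist',280,190.5,40);print(a,b,np.arctan2(b[1]-a[1],b[0]-a[0]),np.linalg.norm(b-a))
im=cv2.imread('pics/w11.png')[:,:,::-1]
crop(im,210,155,300,245,7,'w11c.png')
"
```

```text
[ 464.8514146  -188.77700808   40.        ] [ 485.02087445 -183.46195712   40.        ] 0.25766210124058636 20.858017100142227
```

View pics/w11c.png

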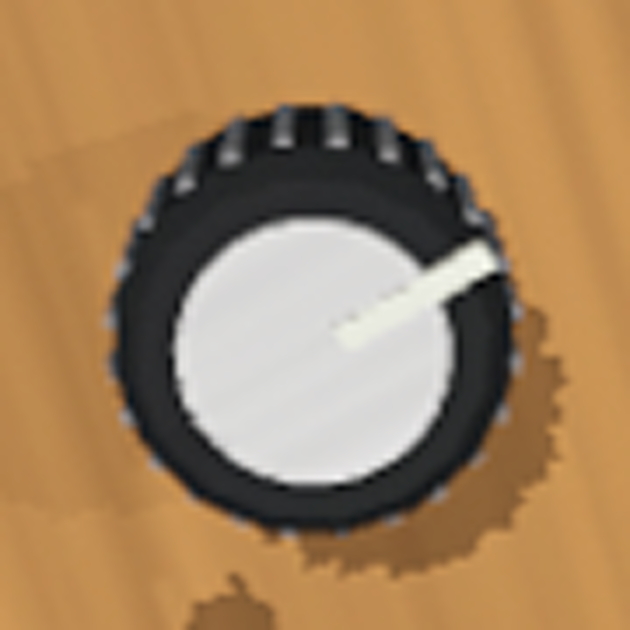

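```bash
python3 -c "
from h import *
s=manip.read_state();p=s['eef_pos'];print(px('wrist',(p[0],p[1],40)))
a=pt('wrist',254.4,204.6,40);print(a, R.from_euler('xyz',s['eef_rot']).inv().apply(a-p))
"
```

```text
[255.32456571 205.1407128 ]
[ 463.80799533 -188.12572986   40.        ] [ 0.42742307 -0.75605029 21.05646421]
```

```bash
python3 -m pendant '[{"claw":0.064,"delta_pos":[0.0004,-0.0007,0.04],"rotation":[0.003,0,0]},{"claw":0.064,"delta_pos":[0.0004,-0.0007,0.07],"rotation":[0.003,0,0]},{"claw":0.064,"delta_pos":[0.0004,-0.0007,0.085],"rotation":[0.003,0,0]},{"claw":0.064,"delta_pos":[0.0004,-0.0007,0.088],"rotation":[0.003,0,0]},{"claw":0.05,"delta_pos":[0.0004,-0.0007,0.088],"rotation":[0.003,0,0]},{"claw":0.04,"delta_pos":[0.0004,-0.0007,0.088],"rotation":[0.003,0,0]},{"claw":0.03,"delta_pos":[0.0004,-0.0007,0.088],"rotation":[0.003,0,0]},{"claw":0.03,"delta_pos":[0.0004,-0.0007,0.088],"rotation":[0.003,0,0]},{"claw":0.03,"delta_pos":[0.0004,-0.0007,0.088],"rotation":[0.003,0,0]}]' 40
python3 -c "
from h import *
im=snap('wrist','w12.png')
go(508.7,8.8,110,1.235)"
```

```text
clock: 15.78
eef_pos: [464.6, -188.5, -26.1]
eef_rot: [3.14, 0.001, 1.269]
wrist_force: [-0.6, 0.4, 7.3]
finger_gap: 43.1
pos [ 464.5 -188.5  -26.1] rot [3.140e+00 1.000e-03 1.269e+00] F [-1.   0.4  6.5] gap 43.0 t 15.82
delta [0.2014, -0.0163, -0.1362] rot [0.002, 0.001, 0.034] dist 244 j6~ 0.35 j [-0.46  0.45  1.82 -0.    0.87 -0.16]
```

View pics/w12.png

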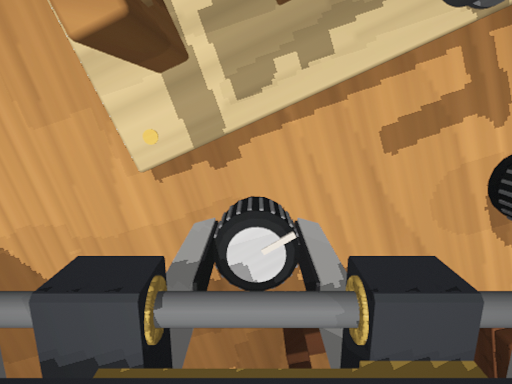

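```bash
python3 -c "
from h import *
im=cv2.imread('pics/w12.png')[:,:,::-1]
crop(im,205,190,315,300,6,'w12c.png')
"
```

```text
(no output)
```

View pics/w12c.png

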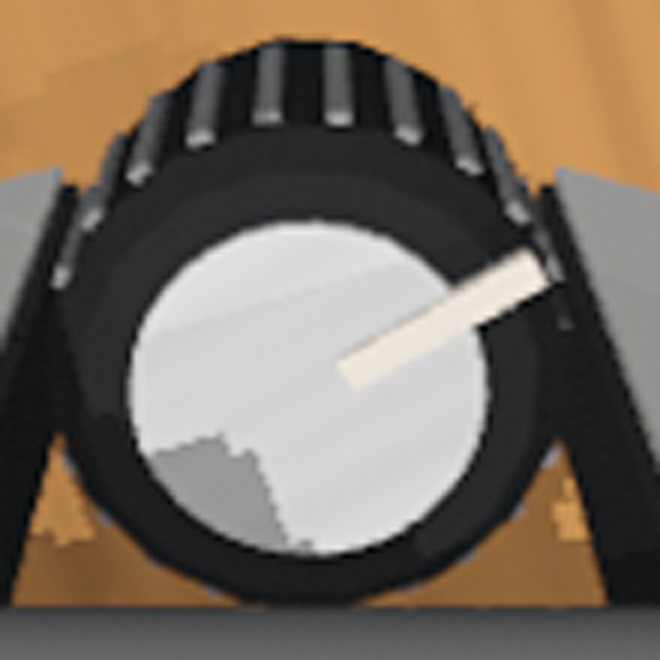

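```bash
python3 -c "
from h import *
s=manip.read_state();p=s['eef_pos'];r=R.from_euler('xyz',s['eef_rot']).inv()
a=pt('wrist',256.0,254,40.5);print(a,r.apply(a-p))
print(px('wrist',(p[0],p[1],40)))
go(508.7,8.8,120,1.225)
"
```

```text
[ 464.88825805 -187.9940905    40.5       ] [  0.51312645   0.29231546 -66.59912772]
[255.61401124 254.61272793]
pos [ 464.5 -188.5  -26.1] rot [3.140e+00 1.000e-03 1.269e+00] F [-1.   0.4  6.5] gap 43.0 t 15.82
delta [0.2014, -0.0163, -0.1462] rot [0.002, 0.001, 0.044] dist 249 j6~ 0.36 j [-0.46  0.45  1.82 -0.    0.87 -0.16]
```

```bash
python3 -m pendant '[{"claw":0.03,"delta_pos":[0,0,-0.05],"rotation":[0,0,0]},{"claw":0.03,"delta_pos":[0,0,-0.1],"rotation":[0,0,0]},{"claw":0.03,"delta_pos":[0,0,-0.146],"rotation":[0,0,0]},{"claw":0.03,"delta_pos":[0.05,-0.004,-0.146],"rotation":[0,0,0.01]},{"claw":0.03,"delta_pos":[0.1,-0.008,-0.146],"rotation":[0,0,0.02]},{"claw":0.03,"delta_pos":[0.15,-0.012,-0.146],"rotation":[0,0,0.04]},{"claw":0.03,"delta_pos":[0.2014,-0.0163,-0.146],"rotation":[0,0,0.044]},{"claw":0.03,"delta_pos":[0.2014,-0.0163,-0.146],"rotation":[0,0,0.044]},{"claw":0.03,"delta_pos":[0.2014,-0.0163,-0.146],"rotation":[0,0,0.044]}]'
python3 -c "
from h import *
im=snap('wrist','w13.png');b=snap('side','s13.png')
crop(b,220,140,360,270,5,'s13c.png')
go(508.7,8.8,96,1.225)"
```

```text
clock: 16.95
eef_pos: [508.6, 8.5, 119.8]
eef_rot: [3.14, 0.001, 1.225]
wrist_force: [-0.3, -0.3, -0.3]
finger_gap: 43.0
pos [508.6   7.8 119.8] rot [3.140e+00 1.000e-03 1.223e+00] F [1.1 0.2 0.3] gap 43.3 t 17.05
delta [0.001, -0.0003, 0.0238] rot [0.002, 0.001, -0.002] dist 24 j6~ 0.36 j [-0.06  0.25  1.69 -0.    1.19  0.29]
```

View pics/w13.png

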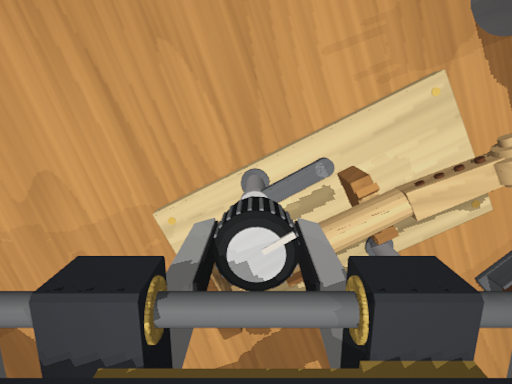

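View pics/s13c.png

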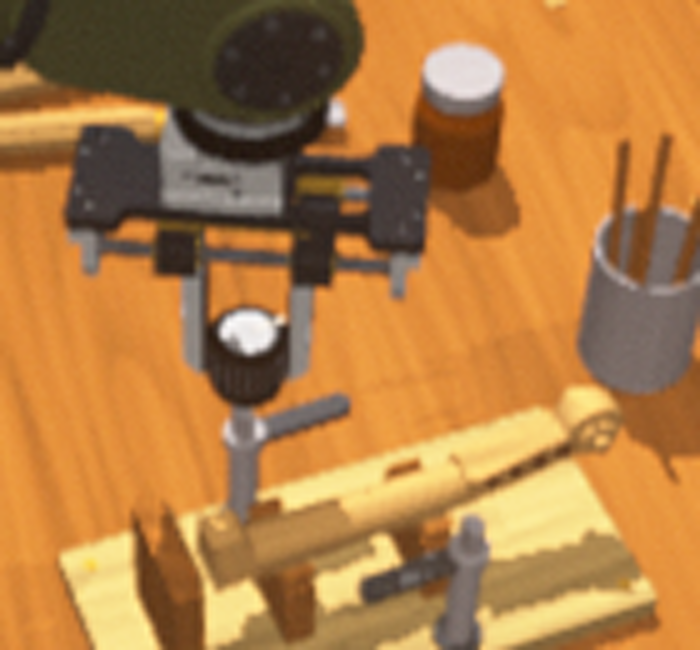

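```bash
python3 -m pendant '[{"claw":0.03,"delta_pos":[0.001,-0.0003,0.012],"rotation":[0,0,0]},{"claw":0.03,"delta_pos":[0.001,-0.0003,0.02],"rotation":[0,0,0]},{"claw":0.03,"delta_pos":[0.001,-0.0003,0.022],"rotation":[0,0,0]},{"claw":0.03,"delta_pos":[0.001,-0.0003,0.022],"rotation":[0,0,0]}]'
python3 -m pendant '[{"claw":0.03,"delta_pos":[0,0,0.002],"rotation":[0,0,0]},{"claw":0.03,"delta_pos":[0,0,0.003],"rotation":[0,0,0]},{"claw":0.03,"delta_pos":[0,0,0.003],"rotation":[0,0,0]}]'
python3 -c "
from h import *
go(508.7,8.8,90,1.225)"
```

```text
clock: 17.55
eef_pos: [508.7, 8.7, 97.7]
eef_rot: [3.14, 0.001, 1.223]
wrist_force: [0.0, 0.7, -0.3]
finger_gap: 43.1
clock: 17.92
eef_pos: [508.5, 8.8, 94.6]
eef_rot: [3.14, 0.001, 1.223]
wrist_force: [-0.2, 0.2, -0.6]
finger_gap: 42.9
pos [508.5   8.8  94.6] rot [3.140e+00 1.000e-03 1.223e+00] F [-0.2  0.2 -0.6] gap 42.9 t 17.93
delta [0.0001, 0.0001, 0.0046] rot [0.001, 0.001, -0.002] dist 5 j6~ 0.36 j [-0.05  0.28  1.72 -0.    1.14  0.29]
```

```bash
python3 -m pendant '[{"claw":0.03,"delta_pos":[0,0,0.002],"rotation":[0,0,0]},{"claw":0.03,"delta_pos":[0,0,0.002],"rotation":[0,0,0]}]'
python3 -m pendant '[{"claw":0.03,"delta_pos":[0,0,0.002],"rotation":[0,0,0]},{"claw":0.03,"delta_pos":[0,0,0.002],"rotation":[0,0,0]}]'
```

```text
clock: 18.18
eef_pos: [508.5, 8.8, 92.4]
eef_rot: [3.141, 0.001, 1.223]
wrist_force: [-0.7, 0.8, -0.5]
finger_gap: 43.4
clock: 18.42
eef_pos: [508.4, 8.8, 90.2]
eef_rot: [3.141, 0.001, 1.223]
wrist_force: [-0.3, 0.5, -0.6]
finger_gap: 43.2
```

```bash
python3 -m pendant '[{"claw":0.03,"delta_pos":[0,0,0.004],"rotation":[0,0,0]},{"claw":0.03,"delta_pos":[0,0,0.004],"rotation":[0,0,0]}]'
python3 -m pendant '[{"claw":0.03,"delta_pos":[0,0,0.004],"rotation":[0,0,0]},{"claw":0.03,"delta_pos":[0,0,0.008],"rotation":[0,0,0]},{"claw":0.03,"delta_pos":[0,0,0.009],"rotation":[0,0,0]},{"claw":0.03,"delta_pos":[0,0,0.009],"rotation":[0,0,0]}]'
```

```text
clock: 18.68
eef_pos: [508.4, 8.7, 85.9]
eef_rot: [3.141, 0.001, 1.223]
wrist_force: [-0.3, 1.0, -0.7]
finger_gap: 43.5
clock: 19.18
eef_pos: [508.3, 8.7, 76.8]
eef_rot: [3.141, 0.001, 1.223]
wrist_force: [-0.8, -0.4, -1.6]
finger_gap: 43.3
```

```bash
python3 -m pendant '[{"claw":0.03,"delta_pos":[0,0,0.001],"rotation":[0,0,0]},{"claw":0.03,"delta_pos":[0,0,0.001],"rotation":[0,0,0]}]'
python3 -c "
from h import *
im=snap('wrist','w14.png');b=snap('side','s14.png')
crop(b,220,140,360,270,5,'s14c.png')"
```

```text
clock: 19.42
eef_pos: [508.4, 8.7, 75.9]
eef_rot: [3.141, 0.001, 1.223]
wrist_force: [-1.3, 1.4, 1.5]
finger_gap: 43.1
```

View pics/s14c.png

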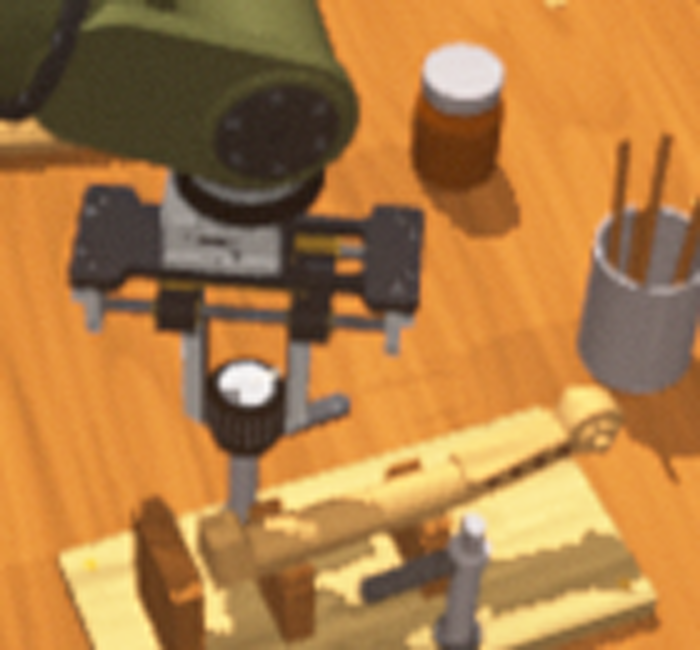

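```bash
python3 -m pendant '[{"claw":0.03,"delta_pos":[0,0,-0.0005],"rotation":[0,0,0.15]},{"claw":0.03,"delta_pos":[0,0,-0.0005],"rotation":[0,0,0.3]},{"claw":0.03,"delta_pos":[0,0,-0.0005],"rotation":[0,0,0.45]},{"claw":0.03,"delta_pos":[0,0,-0.0005],"rotation":[0,0,0.6]},{"claw":0.03,"delta_pos":[0,0,-0.0005],"rotation":[0,0,0.75]},{"claw":0.03,"delta_pos":[0,0,-0.0005],"rotation":[0,0,0.9]}]'
python3 -c "
from h import *
s=manip.read_state();print(s['moment'],s['wrist_force'])
im=snap('wrist','w15.png')"
```

```text
clock: 20.27
eef_pos: [508.5, 8.4, 76.3]
eef_rot: [3.14, 0.0, 0.319]
wrist_force: [-0.1, -2.5, -1.3]
finger_gap: 42.9
[-0.46557511 -0.00705033  0.1382949 ] [-0.14974596 -2.48200492 -1.3329743 ]
```

View pics/w15.png

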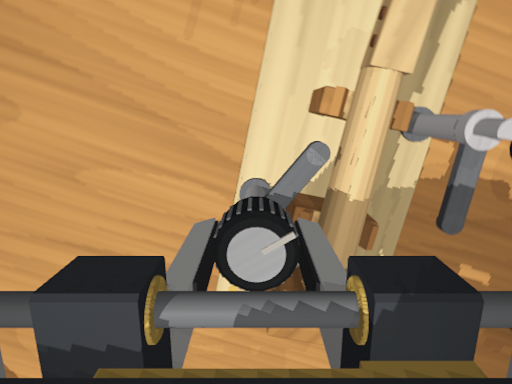

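```bash
python3 -c "
from h import *
t=pt('wrist',317,153,100);print(t,np.arctan2(t[1]-8.8,t[0]-508.6),np.hypot(t[1]-8.8,t[0]-508.6))
im=cv2.imread('pics/w14.png');cv2.imwrite('pics/w14v.png',im)
"
```

```text
[561.74159576 -11.60753145 100.        ] -0.36665664240680607 56.92535937034648
```

View pics/w14v.png

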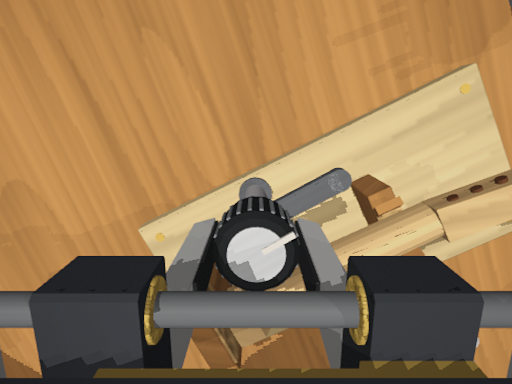

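```bash
python3 -m pendant '[{"claw":0.03,"delta_pos":[0,0,0],"rotation":[0,0,0.15]},{"claw":0.03,"delta_pos":[0,0,0],"rotation":[0,0,0.3]},{"claw":0.03,"delta_pos":[0,0,0],"rotation":[0,0,0.45]},{"claw":0.03,"delta_pos":[0,0,0],"rotation":[0,0,0.6]},{"claw":0.03,"delta_pos":[0,0,0],"rotation":[0,0,0.75]},{"claw":0.03,"delta_pos":[0,0,0],"rotation":[0,0,0.9]},{"claw":0.03,"delta_pos":[0,0,0],"rotation":[0,0,1.05]},{"claw":0.03,"delta_pos":[0,0,0],"rotation":[0,0,1.05]}]'
python3 -c "
from h import *
s=manip.read_state();print(s['moment'],s['wrist_force'],s['joints'])
im=snap('wrist','w16.png')"
```

```text
clock: 21.32
eef_pos: [508.0, 7.5, 76.2]
eef_rot: [3.139, -0.002, -0.738]
wrist_force: [-5.2, -6.4, 1.4]
finger_gap: 43.0
[-1.11342442  0.84807058  0.04135075] [-5.16708516 -6.42111595  1.44602447] [-0.05530327  0.30413278  1.73865894 -0.00358882  1.09941579  2.2555841 ]
```

View pics/w16.png

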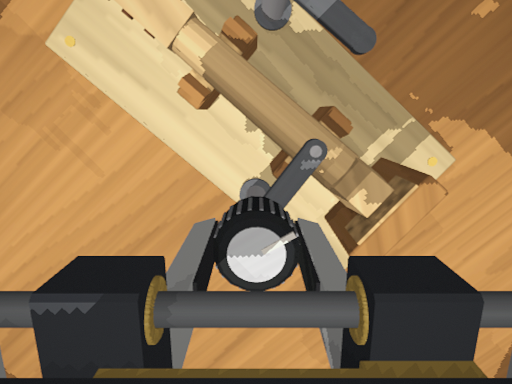

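```bash
python3 -c "
from h import *
t=pt('wrist',316,151,100);print(t,np.arctan2(t[1]-8.8,t[0]-508.6),np.hypot(t[1]-8.8,t[0]-508.6))"
```

```text
[518.53532021 -48.3162887  100.        ] -1.398570630172932 57.97396849522671
```

```bash
python3 -m pendant '[{"claw":0.03,"delta_pos":[0,0,0],"rotation":[0,0,0.05]},{"claw":0.03,"delta_pos":[0,0,0],"rotation":[0,0,0.05]},{"claw":0.048,"delta_pos":[0,0,0],"rotation":[0,0,0.05]},{"claw":0.052,"delta_pos":[0,0,0],"rotation":[0,0,0.05]},{"claw":0.052,"delta_pos":[0,0,0],"rotation":[0,0,0.05]},{"claw":0.052,"delta_pos":[0,0,-0.03],"rotation":[0,0,0.05]},{"claw":0.052,"delta_pos":[0,0,-0.06],"rotation":[0,0,0.05]},{"claw":0.052,"delta_pos":[0,0,-0.1],"rotation":[0,0,0.05]},{"claw":0.06,"delta_pos":[0,0,-0.1],"rotation":[0,0,0.05]}]'
python3 -c "
from h import *
im=snap('wrist','w17.png');b=snap('side','s17.png')
crop(b,220,140,360,320,4,'s17c.png')
go(622.2,-209.2,60,-.9)"
```

```text
clock: 22.5
eef_pos: [509.4, 7.9, 178.9]
eef_rot: [-3.141, -0.006, -0.786]
wrist_force: [-1.1, 0.1, -0.5]
finger_gap: 58.1
pos [508.    7.9 175.8] rot [ 3.139e+00 -2.000e-03 -7.870e-01] F [-0.6  1.2  0. ] gap 59.7 t 22.6
delta [0.2341, 0.0721, 0.1163] rot [0.003, -0.002, 0.113] dist 271 j6~ 2.15 j [-0.05  0.2   1.62 -0.    1.32  2.3 ]
```

View pics/w17.png

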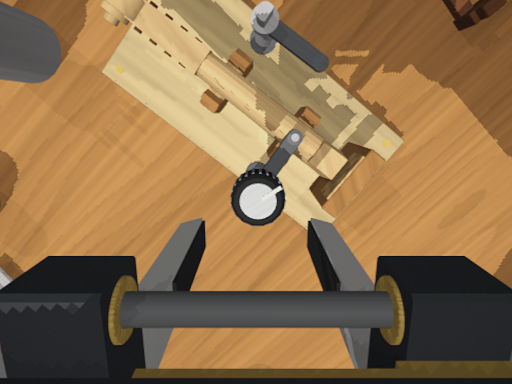

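View pics/s17c.png

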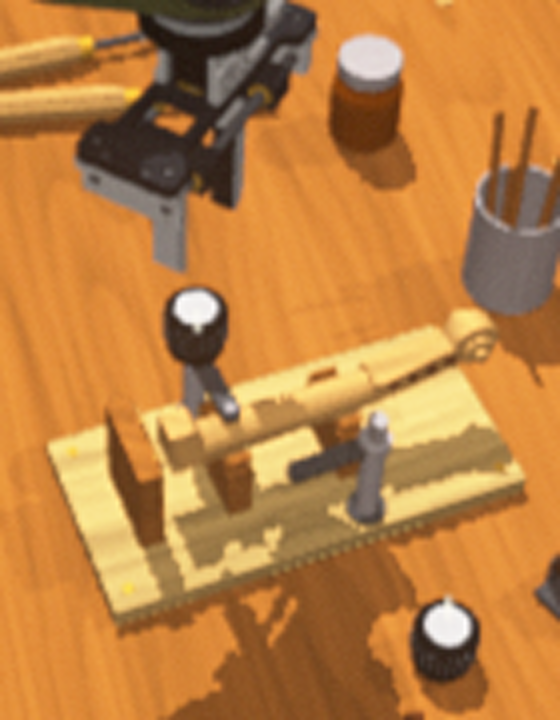

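```bash
python3 -m pendant '[{"claw":0.064,"delta_pos":[0.06,0.018,0],"rotation":[0,0,0.05]},{"claw":0.064,"delta_pos":[0.12,0.036,0],"rotation":[0,0,0.113]},{"claw":0.064,"delta_pos":[0.18,0.055,0],"rotation":[0,0,0.113]},{"claw":0.064,"delta_pos":[0.2341,0.0721,0.02],"rotation":[0,0,0.113]},{"claw":0.064,"delta_pos":[0.2341,0.0721,0.07],"rotation":[0,0,0.113]},{"claw":0.064,"delta_pos":[0.2341,0.0721,0.116],"rotation":[0,0,0.113]},{"claw":0.064,"delta_pos":[0.2341,0.0721,0.116],"rotation":[0,0,0.113]},{"claw":0.064,"delta_pos":[0.2341,0.0721,0.116],"rotation":[0,0,0.113]}]'
python3 -c "
from h import *
im=snap('wrist','w18.png')
crop(im,200,145,310,255,6,'w18c.png')
go(622.2,-209.2,-26,-.9)"
```

```text
clock: 23.6
eef_pos: [622.8, -209.2, 61.8]
eef_rot: [3.14, -0.003, -0.899]
wrist_force: [-0.0, -0.3, 0.2]
finger_gap: 64.5
pos [ 623.2 -209.3   62.5] rot [ 3.14  -0.004 -0.899] F [ 0.2 -0.1  0.8] gap 64.3 t 23.65
delta [-0.0011, 0.0006, 0.0885] rot [0.001, -0.004, 0.001] dist 89 j6~ 2.15 j [-0.38  0.63  1.29 -0.    1.22  2.09]
```

View pics/w18c.png

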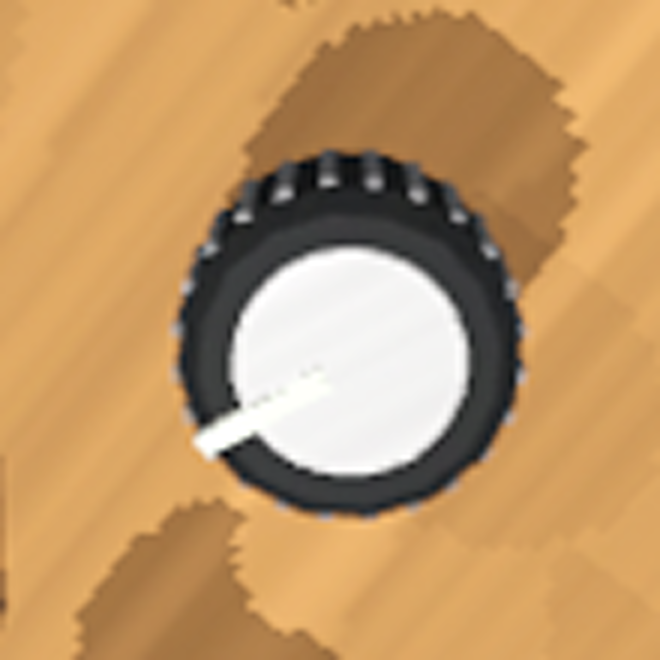

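```bash
python3 -c "
from h import *
s=manip.read_state();p=s['eef_pos'];r=R.from_euler('xyz',s['eef_rot']).inv()
a=pt('wrist',257.9,204.8,40);print(a,r.apply(a-p))"
```

```text
[ 622.22549592 -209.55366466   40.        ] [-0.52072507  0.85013499 22.54349812]
```

```bash
python3 -m pendant '[{"claw":0.064,"delta_pos":[-0.0007,0.0008,0.04],"rotation":[0.001,-0.004,0]},{"claw":0.064,"delta_pos":[-0.0007,0.0008,0.07],"rotation":[0.001,-0.004,0]},{"claw":0.064,"delta_pos":[-0.0007,0.0008,0.085],"rotation":[0.001,-0.004,0]},{"claw":0.064,"delta_pos":[-0.0007,0.0008,0.0885],"rotation":[0.001,-0.004,0]},{"claw":0.05,"delta_pos":[-0.0007,0.0008,0.0885],"rotation":[0.001,-0.004,0]},{"claw":0.04,"delta_pos":[-0.0007,0.0008,0.0885],"rotation":[0.001,-0.004,0]},{"claw":0.03,"delta_pos":[-0.0007,0.0008,0.0885],"rotation":[0.001,-0.004,0]},{"claw":0.03,"delta_pos":[-0.0007,0.0008,0.0885],"rotation":[0.001,-0.004,0]},{"claw":0.03,"delta_pos":[-0.0007,0.0008,0.0885],"rotation":[0.001,-0.004,0]}]' 40
python3 -c "
from h import *
im=snap('wrist','w19.png')
crop(im,205,190,315,300,6,'w19c.png')
go(604.5,-96.6,120,1.23)"
```

```text
clock: 24.78
eef_pos: [622.8, -209.9, -24.9]
eef_rot: [-3.141, -0.002, -0.899]
wrist_force: [-0.0, 1.0, 6.3]
finger_gap: 43.5
pos [ 622.8 -209.9  -24.9] rot [-3.141e+00 -2.000e-03 -8.990e-01] F [-1.8 -0.4  6.9] gap 43.1 t 24.82
delta [-0.0998, -0.0563, -0.145] rot [0.002, -0.002, -2.129] dist 185 j6~ 0.18 j [-0.38  0.73  1.34 -0.    1.07  2.09]
```

View pics/w19c.png

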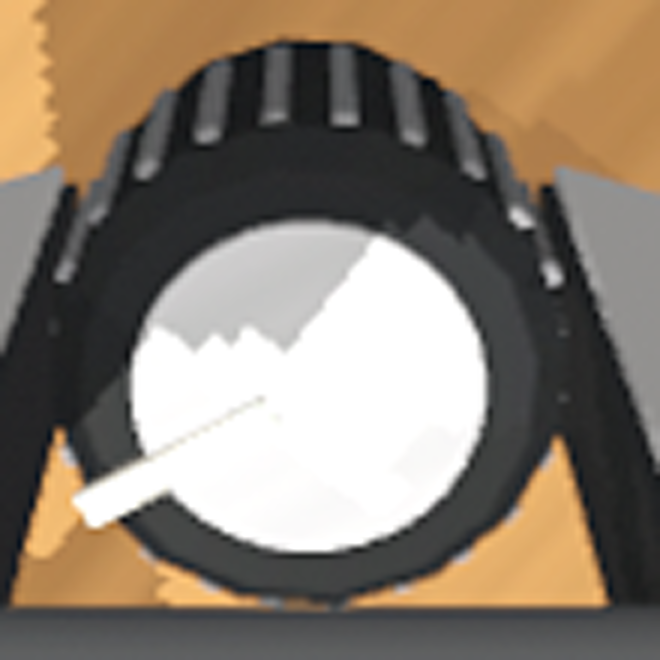

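```bash
python3 -m pendant '[{"claw":0.03,"delta_pos":[0,0,-0.05],"rotation":[0,0,0]},{"claw":0.03,"delta_pos":[0,0,-0.1],"rotation":[0,0,0]},{"claw":0.03,"delta_pos":[0,0,-0.145],"rotation":[0,0,0]},{"claw":0.03,"delta_pos":[0,0,-0.145],"rotation":[0,0,-0.15]},{"claw":0.03,"delta_pos":[0,0,-0.145],"rotation":[0,0,-0.33]},{"claw":0.03,"delta_pos":[0,0,-0.145],"rotation":[0,0,-0.5]},{"claw":0.03,"delta_pos":[0,0,-0.145],"rotation":[0,0,-0.68]},{"claw":0.03,"delta_pos":[0,0,-0.145],"rotation":[0,0,-0.85]},{"claw":0.03,"delta_pos":[0,0,-0.145],"rotation":[0,0,-1.03]},{"claw":0.03,"delta_pos":[0,0,-0.145],"rotation":[0,0,-1.05]}]'
python3 -c "
from h import *
go(604.4,-96.8,120,1.20)"
```

```text
clock: 26.08
eef_pos: [622.5, -209.7, 120.1]
eef_rot: [3.14, -0.001, 0.151]
wrist_force: [0.9, -0.1, -0.7]
finger_gap: 43.0
pos [ 622.5 -209.7  120.1] rot [ 3.14e+00 -1.00e-03  1.51e-01] F [ 0.9 -0.1 -0.7] gap 43.0 t 26.07
delta [-0.001, -0.1143, -0.0] rot [0.002, -0.001, -1.049] dist 114 j6~ 0.21 j [-0.38  0.58  1.24 -0.    1.33  1.04]
```

```bash
python3 -m pendant '[{"claw":0.03,"delta_pos":[0,-0.03,0],"rotation":[0,0,-0.17]},{"claw":0.03,"delta_pos":[-0.001,-0.06,0],"rotation":[0,0,-0.34]},{"claw":0.03,"delta_pos":[-0.001,-0.09,0],"rotation":[0,0,-0.51]},{"claw":0.03,"delta_pos":[-0.001,-0.114,0],"rotation":[0,0,-0.68]},{"claw":0.03,"delta_pos":[-0.001,-0.1143,0],"rotation":[0,0,-0.86]},{"claw":0.03,"delta_pos":[-0.001,-0.1143,0],"rotation":[0,0,-1.049]},{"claw":0.03,"delta_pos":[-0.001,-0.1143,0],"rotation":[0,0,-1.049]},{"claw":0.03,"delta_pos":[-0.001,-0.1143,0],"rotation":[0,0,-1.049]}]'
python3 -c "
from h import *
im=snap('wrist','w20.png');b=snap('side','s20.png')
crop(b,250,150,390,290,4.2,'s20c.png')
go(604.4,-96.8,98,1.20)"
```

```text
clock: 27.08
eef_pos: [604.3, -96.9, 120.0]
eef_rot: [3.14, 0.0, 1.194]
wrist_force: [0.2, -0.9, -2.2]
finger_gap: 43.2
pos [604.3 -96.9 120. ] rot [3.14  0.    1.196] F [ 0.2 -0.2 -1.5] gap 43.1 t 27.18
delta [0.0002, -0.0, 0.022] rot [0.002, 0.0, -0.004] dist 22 j6~ 0.21 j [-0.22  0.47  1.39 -0.    1.28  0.16]
```

View pics/w20.png

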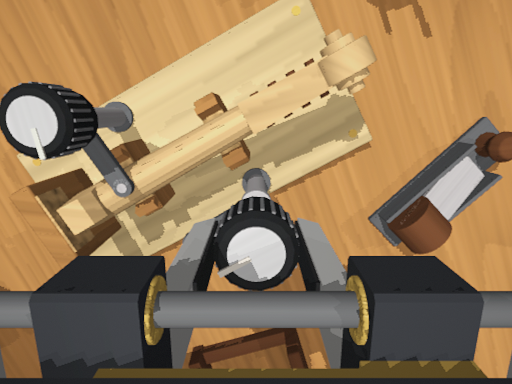

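View pics/s20c.png

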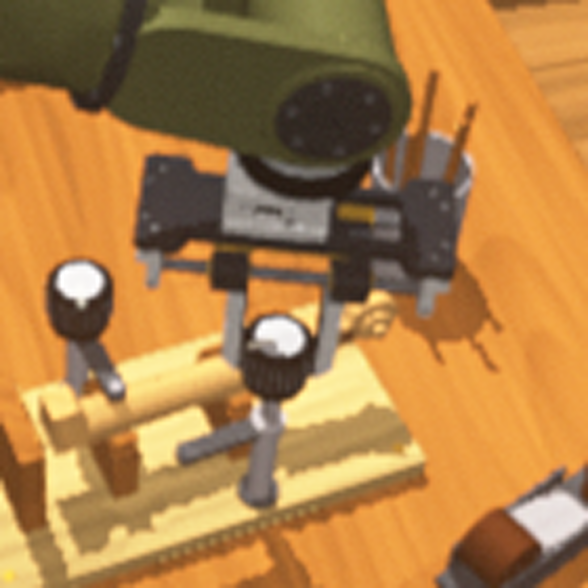

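```bash
python3 -m pendant '[{"claw":0.03,"delta_pos":[0.0002,0,0.012],"rotation":[0,0,-0.004]},{"claw":0.03,"delta_pos":[0.0002,0,0.02],"rotation":[0,0,-0.004]},{"claw":0.03,"delta_pos":[0.0002,0,0.022],"rotation":[0,0,-0.004]},{"claw":0.03,"delta_pos":[0.0002,0,0.022],"rotation":[0,0,-0.004]}]'
python3 -m pendant '[{"claw":0.03,"delta_pos":[0,0,0.002],"rotation":[0,0,0]},{"claw":0.03,"delta_pos":[0,0,0.002],"rotation":[0,0,0]}]'
python3 -m pendant '[{"claw":0.03,"delta_pos":[0,0,0.002],"rotation":[0,0,0]},{"claw":0.03,"delta_pos":[0,0,0.002],"rotation":[0,0,0]}]'
```

```text
clock: 27.68
eef_pos: [604.4, -96.7, 97.9]
eef_rot: [3.14, 0.0, 1.2]
wrist_force: [-0.0, -0.6, -1.2]
finger_gap: 43.4
clock: 27.92
eef_pos: [604.5, -96.7, 95.9]
eef_rot: [3.14, 0.0, 1.199]
wrist_force: [-0.7, 0.6, -1.3]
finger_gap: 43.4
clock: 28.18
eef_pos: [604.4, -96.7, 93.7]
eef_rot: [3.14, 0.0, 1.2]
wrist_force: [0.1, 0.4, -2.0]
finger_gap: 43.3
```

```bash
python3 -m pendant '[{"claw":0.03,"delta_pos":[0,0,0.003],"rotation":[0,0,0]},{"claw":0.03,"delta_pos":[0,0,0.003],"rotation":[0,0,0]}]'
python3 -m pendant '[{"claw":0.03,"delta_pos":[0,0,0.004],"rotation":[0,0,0]},{"claw":0.03,"delta_pos":[0,0,0.004],"rotation":[0,0,0]}]'
python3 -m pendant '[{"claw":0.03,"delta_pos":[0,0,0.004],"rotation":[0,0,0]},{"claw":0.03,"delta_pos":[0,0,0.008],"rotation":[0,0,0]},{"claw":0.03,"delta_pos":[0,0,0.008],"rotation":[0,0,0]}]'
python3 -m pendant '[{"claw":0.03,"delta_pos":[0,0,0.001],"rotation":[0,0,0]},{"claw":0.03,"delta_pos":[0,0,0.001],"rotation":[0,0,0]}]'
python3 -m pendant '[{"claw":0.03,"delta_pos":[0,0,0.001],"rotation":[0,0,0]},{"claw":0.03,"delta_pos":[0,0,0.001],"rotation":[0,0,0]}]'
```

```text
clock: 28.42
eef_pos: [604.4, -96.6, 90.4]
eef_rot: [3.141, 0.0, 1.2]
wrist_force: [0.1, 0.2, -1.5]
finger_gap: 43.2
clock: 28.68
eef_pos: [604.2, -96.5, 86.0]
eef_rot: [3.141, 0.0, 1.2]
wrist_force: [-0.2, 0.6, -1.3]
finger_gap: 43.0
clock: 29.05
eef_pos: [604.1, -96.4, 77.5]
eef_rot: [-3.141, 0.0, 1.2]
wrist_force: [1.6, 1.1, -2.2]
finger_gap: 43.7
clock: 29.3
eef_pos: [604.2, -96.4, 77.1]
eef_rot: [3.141, 0.0, 1.2]
wrist_force: [-2.6, 1.4, 4.3]
finger_gap: 43.5
clock: 29.55
eef_pos: [604.3, -96.5, 77.0]
eef_rot: [3.141, 0.0, 1.2]
wrist_force: [-5.3, 1.9, 9.1]
finger_gap: 43.4
```

```bash
python3 -m pendant '[{"claw":0.03,"delta_pos":[0,0,-0.0008],"rotation":[0,0,0.15]},{"claw":0.03,"delta_pos":[0,0,-0.0008],"rotation":[0,0,0.3]},{"claw":0.03,"delta_pos":[0,0,-0.0008],"rotation":[0,0,0.45]},{"claw":0.03,"delta_pos":[0,0,-0.0008],"rotation":[0,0,0.6]},{"claw":0.03,"delta_pos":[0,0,-0.0008],"rotation":[0,0,0.75]},{"claw":0.03,"delta_pos":[0,0,-0.0008],"rotation":[0,0,0.9]},{"claw":0.03,"delta_pos":[0,0,-0.0008],"rotation":[0,0,1.05]}]'
python3 -m pendant '[{"claw":0.03,"delta_pos":[0,0,0],"rotation":[0,0,0.15]},{"claw":0.03,"delta_pos":[0,0,0],"rotation":[0,0,0.3]},{"claw":0.03,"delta_pos":[0,0,0],"rotation":[0,0,0.45]},{"claw":0.03,"delta_pos":[0,0,0],"rotation":[0,0,0.6]},{"claw":0.03,"delta_pos":[0,0,0],"rotation":[0,0,0.75]},{"claw":0.03,"delta_pos":[0,0,0],"rotation":[0,0,0.9]},{"claw":0.03,"delta_pos":[0,0,0],"rotation":[0,0,0.9]}]'
python3 -c "
from h import *
im=snap('wrist','w21.png')"
```

```text
clock: 30.42
eef_pos: [604.9, -96.4, 77.9]
eef_rot: [3.141, -0.002, 0.145]
wrist_force: [5.0, 1.9, -0.6]
finger_gap: 42.9
clock: 31.3
eef_pos: [605.1, -96.9, 77.9]
eef_rot: [-3.14, -0.003, -0.754]
wrist_force: [3.2, -3.5, -1.3]
finger_gap: 43.1
```

View pics/w21.png

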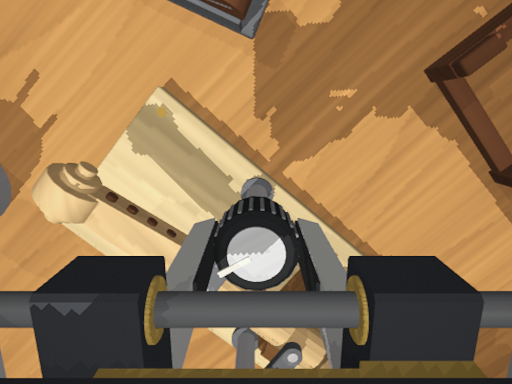

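```bash
python3 -c "
from h import *
b=snap('side','s21.png')
crop(b,240,170,380,290,5,'s21c.png')
t=snap('top','t21.png')
for z in (40,): print(px('wrist',(508.6,8.8,40)),px('wrist',(604.9-58*.11,-96.9+58,100)))"
```

```text
[244.09173482 353.52880785] [198.49113422 288.84230315]
```

View pics/s21c.png

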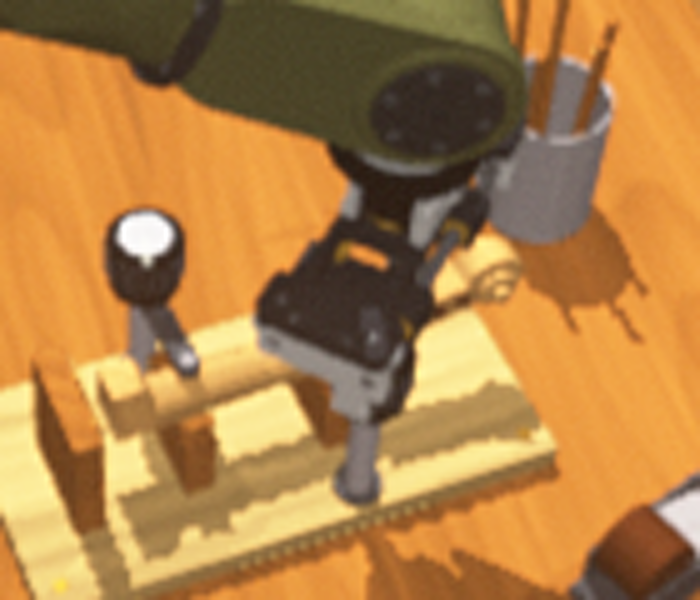

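```bash
python3 -m pendant '[{"claw":0.03,"delta_pos":[0,0,0],"rotation":[0,0,0.05]},{"claw":0.03,"delta_pos":[0,0,0],"rotation":[0,0,0.05]},{"claw":0.048,"delta_pos":[0,0,0],"rotation":[0,0,0.05]},{"claw":0.052,"delta_pos":[0,0,0],"rotation":[0,0,0.05]},{"claw":0.052,"delta_pos":[0,0,0],"rotation":[0,0,0.05]},{"claw":0.052,"delta_pos":[0,0,-0.03],"rotation":[0,0,0.05]},{"claw":0.052,"delta_pos":[0,0,-0.06],"rotation":[0,0,0.05]},{"claw":0.052,"delta_pos":[0,0,-0.1],"rotation":[0,0,0.05]},{"claw":0.06,"delta_pos":[-0.08,0,-0.1],"rotation":[0,0,0.05]},{"claw":0.06,"delta_pos":[-0.08,0,-0.1],"rotation":[0,0,0.05]}]'
python3 -c "
from h import *
im=snap('wrist','w22.png');b=snap('side','s22.png')
crop(b,230,170,370,290,5,'s22c.png')
go(500,200,180,0)"
```

```text
clock: 32.7
eef_pos: [544.8, -40.5, 178.2]
eef_rot: [-3.14, -0.003, -0.8]
wrist_force: [-0.1, -0.6, -0.1]
finger_gap: 59.8
pos [545.7 -41.  178.4] rot [-3.14e+00 -3.00e-03 -8.00e-01] F [ 0.7  0.3 -0.1] gap 60.0 t 32.8
delta [-0.2048, -0.1351, -0.0021] rot [-0.0, -0.004, -0.8] dist 245 j6~ 1.95 j [-0.14  0.28  1.52 -0.    1.34  2.23]
```

View pics/w22.png

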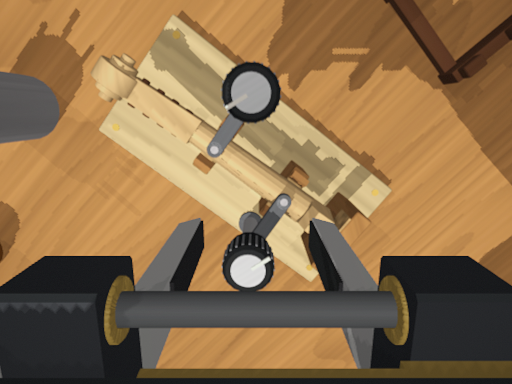

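View pics/s22c.png

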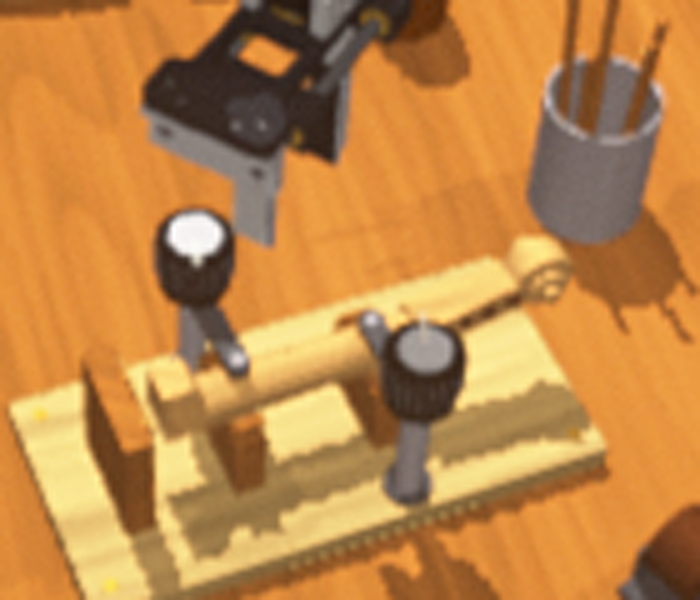

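```bash
python3 -c "
from h import *
t=pt('wrist',214,150,100);a=np.arctan2(t[1]+96.8,t[0]-604.4);print(t,a,'theta',.25+.113+np.pi-a)
t=pt('wrist',284.5,202,100);b=np.arctan2(t[1]-8.8,t[0]-508.6);print(t,b,'theta',.25+.113-b)
k=pt('wrist',251,92,142);print(k); k=pt('wrist',249,270,142);print(k)"
```

```text
[596.83663511 -39.14183753 100.        ] 1.701227574274561 theta 1.803365079315232
[518.02535958 -49.0750369  100.        ] -1.4093565474101066 theta 1.7723565474101066
[605.46547002 -96.44350076 142.        ]
[508.16575084   6.91384332 142.        ]
```

```bash
python3 -c "
from h import *
go(450,380,180,0)"
python3 -m pendant '[{"claw":0.06,"delta_pos":[-0.03,-0.02,-0.01],"rotation":[0,0,-0.1]},{"claw":0.06,"delta_pos":[-0.07,-0.045,-0.01],"rotation":[0,0,-0.27]},{"claw":0.06,"delta_pos":[-0.12,-0.08,-0.01],"rotation":[0,0,-0.45]},{"claw":0.06,"delta_pos":[-0.17,-0.11,-0.01],"rotation":[0,0,-0.63]},{"claw":0.06,"delta_pos":[-0.205,-0.135,-0.01],"rotation":[0,0,-0.8]},{"claw":0.06,"delta_pos":[-0.205,-0.135,-0.01],"rotation":[0,0,-0.8]}]'
python3 -c "
from h import *
go(450,370,180,0)"
```

```text
pos [545.7 -41.  178.4] rot [-3.14e+00 -3.00e-03 -8.00e-01] F [ 0.7  0.3 -0.1] gap 60.0 t 32.8
delta [-0.3688, -0.2246, -0.0025] rot [-0.0, -0.004, -0.8] dist 432 j6~ 2.27 j [-0.14  0.28  1.52 -0.    1.34  2.23]
clock: 33.55
eef_pos: [499.8, 202.1, 187.7]
eef_rot: [3.141, -0.003, 0.005]
wrist_force: [0.8, -0.4, 0.6]
finger_gap: 59.7
pos [499.8 202.1 187.7] rot [ 3.141e+00 -3.000e-03  5.000e-03] F [ 0.8 -0.4  0.6] gap 59.7 t 33.55
delta [-0.0491, -0.1682, 0.0073] rot [0.001, -0.003, 0.005] dist 175 j6~ 2.26 j [ 0.32  0.26  1.52 -0.    1.36  1.88]
```

```bash
python3 -m pendant '[{"claw":0.06,"delta_pos":[-0.015,-0.06,0],"rotation":[0,0,0]},{"claw":0.06,"delta_pos":[-0.03,-0.12,0],"rotation":[0,0,0]},{"claw":0.06,"delta_pos":[-0.049,-0.168,0],"rotation":[0,0,0]},{"claw":0.06,"delta_pos":[-0.049,-0.168,0],"rotation":[0,0,0]},{"claw":0.06,"delta_pos":[-0.049,-0.168,0],"rotation":[0,0,0]}]'
python3 -c "
from h import *
import json
s=manip.read_state(); 
im=snap('wrist','w23.png')
json.dump({k:np.array(s[k]).tolist() for k in ['eef_pos','eef_rot']},open('w23.json','w'))
crop(im,100,0,412,260,2.3,'w23b.png')"
```

```text
clock: 34.17
eef_pos: [451.0, 368.8, 187.1]
eef_rot: [3.14, -0.003, 0.003]
wrist_force: [-0.2, 0.2, -0.4]
finger_gap: 60.0
```

View pics/w23b.png

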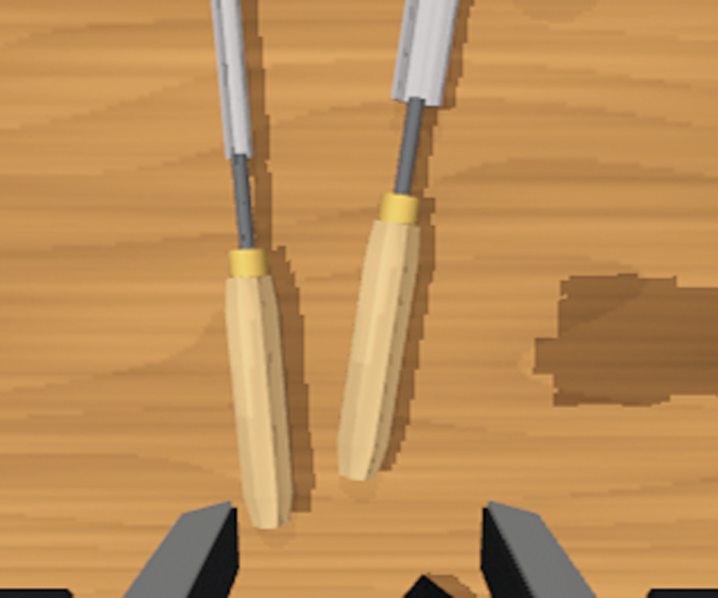

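```bash
python3 -c "
from h import *
import json
s=json.load(open('w23.json'))
G=lambda c:pt('wrist',100+c[0]/2.3-.3,c[1]/2.3-.3,13,s)[:2]
for nm,f,e,h in [('L',(250,277),(270,523),(239,155)),('R',(396,222),(360,475),(417,100))]:
  F,E,H=G(f),G(e),G(h); d=F-E; L=np.linalg.norm(d);u=d/L; a=np.arctan2(d[1],d[0]); d2=H-F
  print(nm,F.round(1),E.round(1),'len',L.round(1),'yaw',a.round(3),np.arctan2(d2[1],d2[0]).round(3),'orig',(F-20*u).round(1),(E+110*u).round(1))
"
```

```text
L [509.  423.6] [379.3 416.8] len 129.9 yaw 0.053 0.062 orig [489.  422.6] [489.1 422.6]
R [535.7 351.1] [406.3 368.4] len 130.5 yaw -0.133 -0.163 orig [515.8 353.7] [515.3 353.8]
```

```bash
python3 -c "
from h import *
go(515.5,353.8,-36.5,-.14)"
```

```text
pos [451.1 368.5 187.2] rot [ 3.14e+00 -3.00e-03  3.00e-03] F [-0.1 -1.4  0.3] gap 60.0 t 34.23
delta [0.0636, 0.0145, 0.2239] rot [0.001, -0.003, 0.143] dist 233 j6~ 2.31 j [ 0.62  0.36  1.4  -0.    1.39  2.19]
```

```bash
python3 -m pendant '[{"claw":0.046,"delta_pos":[0.04,0.01,0.02],"rotation":[0,0,0.1]},{"claw":0.046,"delta_pos":[0.0636,0.0145,0.07],"rotation":[0,-0.003,0.143]},{"claw":0.046,"delta_pos":[0.0636,0.0145,0.12],"rotation":[0,-0.003,0.143]},{"claw":0.046,"delta_pos":[0.0636,0.0145,0.16],"rotation":[0,-0.003,0.143]},{"claw":0.046,"delta_pos":[0.0636,0.0145,0.19],"rotation":[0,-0.003,0.143]},{"claw":0.046,"delta_pos":[0.0636,0.0145,0.21],"rotation":[0,-0.003,0.143]},{"claw":0.046,"delta_pos":[0.0636,0.0145,0.22],"rotation":[0,-0.003,0.143]},{"claw":0.046,"delta_pos":[0.0636,0.0145,0.2235],"rotation":[0,-0.003,0.143]},{"claw":0.046,"delta_pos":[0.0636,0.0145,0.2235],"rotation":[0,-0.003,0.143]}]'
python3 -c "
from h import *
im=snap('wrist','w24.png')
go(515.5,353.8,-36.5,-.14)"
```

```text
clock: 35.35
eef_pos: [515.9, 354.0, -35.3]
eef_rot: [3.141, -0.001, -0.14]
wrist_force: [-0.2, -1.1, 0.3]
finger_gap: 45.8
pos [515.9 354.1 -35.2] rot [ 3.141e+00 -1.000e-03 -1.400e-01] F [ 0.2  0.5 -0.6] gap 45.6 t 35.4
delta [-0.0004, 0.0004, 0.0013] rot [0.0, -0.001, -0.0] dist 1 j6~ 2.31 j [ 0.54  0.69  1.45 -0.    1.    2.26]
```

View pics/w24.png

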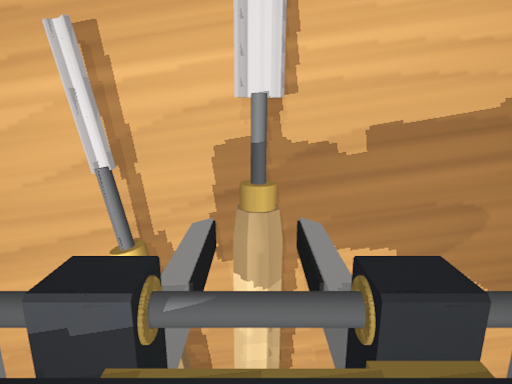

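```bash
python3 -m pendant '[{"claw":0.03,"delta_pos":[0,0,0],"rotation":[0,0,0]},{"claw":0.015,"delta_pos":[0,0,0],"rotation":[0,0,0]},{"claw":0.015,"delta_pos":[0,0,0],"rotation":[0,0,0]},{"claw":0.015,"delta_pos":[0,0,0],"rotation":[0,0,0]},{"claw":0.015,"delta_pos":[0,0,-0.04],"rotation":[0,0,0]},{"claw":0.015,"delta_pos":[0,0,-0.09],"rotation":[0,0,0]},{"claw":0.015,"delta_pos":[0,0,-0.15],"rotation":[0,0,0]},{"claw":0.015,"delta_pos":[0,0,-0.21],"rotation":[0,0,0]},{"claw":0.015,"delta_pos":[0,0,-0.21],"rotation":[0,0,0]}]' 25
python3 -c "
from h import *
go(490,-360,175,.05)
im=snap('wrist','w25.png')"
```

```text
clock: 36.52
eef_pos: [517.1, 355.2, 179.8]
eef_rot: [-3.137, -0.008, -0.14]
wrist_force: [-0.0, 0.3, -2.2]
finger_gap: 25.3
pos [517.1 355.2 179.8] rot [-3.137 -0.008 -0.14 ] F [-0.   0.3 -2.2] gap 25.3 t 36.52
delta [0.0731, 0.7119, 0.0019] rot [-0.004, -0.008, -0.19] dist 716 j6~ 0.89 j [ 0.54  0.46  1.27 -0.    1.4   2.26]
```

View pics/w25.png

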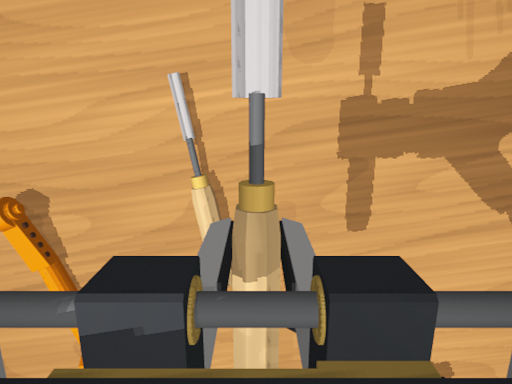

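```bash
python3 -m pendant '[{"claw":0.015,"delta_pos":[0.006,0.05,0],"rotation":[0,0,-0.02]},{"claw":0.015,"delta_pos":[0.01,0.11,0],"rotation":[0,0,-0.04]},{"claw":0.015,"delta_pos":[0.017,0.17,0],"rotation":[0,0,-0.06]},{"claw":0.015,"delta_pos":[0.023,0.23,0],"rotation":[0,0,-0.08]},{"claw":0.015,"delta_pos":[0.03,0.29,0],"rotation":[0,0,-0.1]},{"claw":0.015,"delta_pos":[0.036,0.35,0],"rotation":[0,0,-0.12]},{"claw":0.015,"delta_pos":[0.042,0.41,0],"rotation":[0,0,-0.14]},{"claw":0.015,"delta_pos":[0.048,0.47,0],"rotation":[0,0,-0.16]},{"claw":0.015,"delta_pos":[0.054,0.53,0],"rotation":[0,0,-0.18]},{"claw":0.015,"delta_pos":[0.06,0.585,0],"rotation":[0,0,-0.19]}]'
python3 -c "
from h import *
go(490,-330,175,.05)"
```

```text
clock: 37.83
eef_pos: [492.5, -234.8, 173.5]
eef_rot: [-3.139, -0.001, 0.05]
wrist_force: [0.5, -0.6, -1.9]
finger_gap: 25.6
pos [ 492.5 -234.8  173.5] rot [-3.139e+00 -1.000e-03  5.000e-02] F [ 0.5 -0.6 -1.9] gap 25.6 t 37.83
delta [-0.0072, 0.0949, -0.0018] rot [-0.003, -0.001, -0.0] dist 95 j6~ 0.93 j [-0.51  0.28  1.52  0.    1.33  1.01]
```

```bash
python3 -m pendant '[{"claw":0.015,"delta_pos":[-0.04,0.05,0],"rotation":[0,0,0]},{"claw":0.015,"delta_pos":[-0.04,0.075,0],"rotation":[0,0,0]},{"claw":0.015,"delta_pos":[-0.04,0.075,0],"rotation":[0,0,0]},{"claw":0.015,"delta_pos":[-0.04,0.075,0],"rotation":[0,0,0]}]'
python3 -c "
from h import *
import json
s=manip.read_state(); 
im=snap('wrist','w26.png')
json.dump({k:np.array(s[k]).tolist() for k in ['eef_pos','eef_rot']},open('w26.json','w'))
crop(im,150,0,512,270,2.2,'w26b.png')"
```

```text
clock: 38.33
eef_pos: [456.0, -310.8, 171.9]
eef_rot: [-3.137, 0.0, 0.05]
wrist_force: [-0.1, 0.8, -1.1]
finger_gap: 25.4
```

View pics/w26b.png

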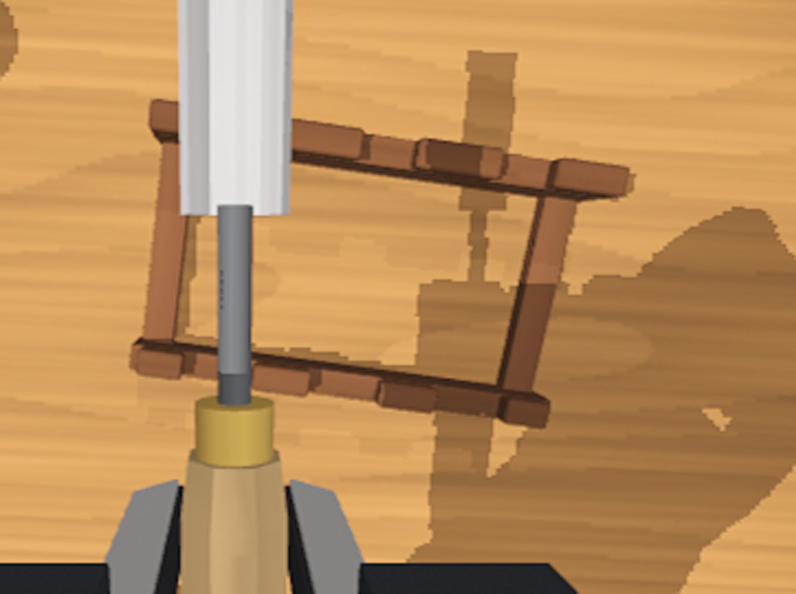

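```bash
python3 -c "
from h import *
import json
np.set_printoptions(precision=1,suppress=True)
s=json.load(open('w26.json'))
G=lambda c,z:pt('wrist',150+c[0]/2.2-.3,c[1]/2.2-.3,z,s)[:2]
n=[[G(a,43),G(b,43)] for a,b in [((182,362),(253,372)),((310,382),(380,390)),((435,397),(503,405))]]
f=[[G(a,52),G(b,52)] for a,b in [((363,141),(417,148)),((503,160),(553,170))]]
for a,b in n+f: print((a+b)/2, np.linalg.norm(a-b))
print('ends near',G((133,358),43),G((549,410),43),'far',G((150,112),52),G((632,180),52))
c=[(a+b)/2 for a,b in n];d=c[0]-c[2];print('yaw near',np.arctan2(-d[0],d[1]))
f2=(f[0][0]+f[0][1])/2;d=f2-c[1];print('yaw notch axis',np.arctan2(d[1],d[0]),np.linalg.norm(d))
u=d/np.linalg.norm(d);print('notch2 origin',c[1]+u*50)
"
```

```text
[ 466.8 -301.7] 34.2020083811598
[ 460.6 -363.2] 33.93294927132746
[ 456.3 -423.5] 33.25535703170288
[ 569.4 -372.1] 23.683528235826216
[ 563.9 -432.9] 22.512971187888272
ends near [ 469.1 -261.3] [ 453.9 -462.6] far [ 577.4 -268. ] [ 560.  -479.2]
yaw near -0.08550494584270306
yaw notch axis -0.08178284467674848 109.07924227030014
notch2 origin [ 510.5 -367.3]
```

```bash
python3 -c "
from h import *
go(505.3,-429.1,60,-.084)"
```

```text
pos [ 456.3 -310.6  172.3] rot [-3.138 -0.     0.051] F [-0.   0.2 -1.8] gap 25.7 t 38.38
delta [0.043, 0.1212, 0.1119] rot [-0.004, 0.0, 0.135] dist 170 j6~ 0.95 j [-0.67  0.3   1.51  0.    1.34  0.85]
```

```bash
python3 -m pendant '[{"claw":0.015,"delta_pos":[0.02,0.05,0],"rotation":[-0.004,0,0.07]},{"claw":0.015,"delta_pos":[0.04,0.1,0],"rotation":[-0.004,0,0.135]},{"claw":0.015,"delta_pos":[0.043,0.1212,0.02],"rotation":[-0.004,0,0.135]},{"claw":0.015,"delta_pos":[0.043,0.1212,0.06],"rotation":[-0.004,0,0.135]},{"claw":0.015,"delta_pos":[0.043,0.1212,0.1],"rotation":[-0.004,0,0.135]},{"claw":0.015,"delta_pos":[0.043,0.1212,0.112],"rotation":[-0.004,0,0.135]},{"claw":0.015,"delta_pos":[0.043,0.1212,0.112],"rotation":[-0.004,0,0.135]}]'
python3 -c "
from h import *
im=snap('wrist','w27.png');b=snap('side','s27.png')
go(505.3,-429.1,-4,-.084)"
```

```text
clock: 39.25
eef_pos: [505.7, -428.5, 60.1]
eef_rot: [3.142, 0.0, -0.084]
wrist_force: [0.4, 0.1, -0.6]
finger_gap: 25.3
pos [ 506.2 -429.4   61.8] rot [ 3.14e+00 -2.00e-03 -8.40e-02] F [-0.2 -0.  -1.5] gap 25.7 t 39.35
delta [-0.001, -0.0003, 0.0658] rot [0.002, -0.002, 0.0] dist 66 j6~ 0.95 j [-0.76  0.64  1.27 -0.    1.22  0.9 ]
```

View pics/w27.png

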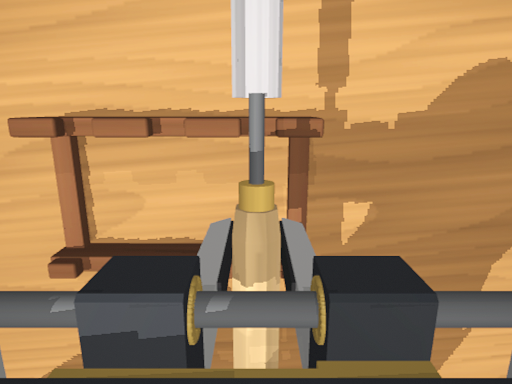

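```bash
python3 -c "
from h import *
im=cv2.imread('pics/w27.png')[:,:,::-1]
crop(im,130,100,340,220,3.8,'w27c.png')"
```

```text
(no output)
```

View pics/w27c.png

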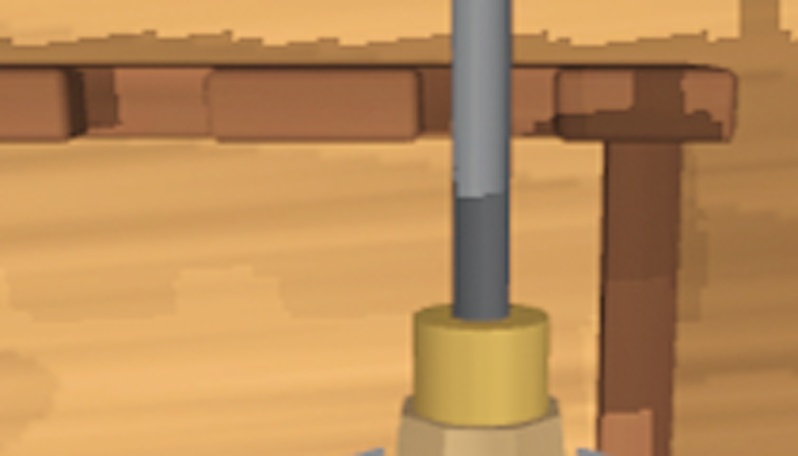

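```bash
python3 -m pendant '[{"claw":0.015,"delta_pos":[-0.001,0.0005,0.03],"rotation":[0.002,-0.002,0]},{"claw":0.015,"delta_pos":[-0.001,0.0005,0.05],"rotation":[0.002,-0.002,0]},{"claw":0.015,"delta_pos":[-0.001,0.0005,0.06],"rotation":[0.002,-0.002,0]},{"claw":0.015,"delta_pos":[-0.001,0.0005,0.065],"rotation":[0.002,-0.002,0]},{"claw":0.015,"delta_pos":[-0.001,0.0005,0.065],"rotation":[0.002,-0.002,0]}]'
python3 -m pendant '[{"claw":0.015,"delta_pos":[0,0,0.001],"rotation":[0,0,0]},{"claw":0.015,"delta_pos":[0,0,0.001],"rotation":[0,0,0]}]'
```

```text
clock: 39.98
eef_pos: [505.4, -430.0, -2.9]
eef_rot: [3.142, -0.0, -0.084]
wrist_force: [-0.6, 0.1, -1.7]
finger_gap: 25.6
clock: 40.22
eef_pos: [505.6, -430.2, -3.4]
eef_rot: [3.141, -0.001, -0.084]
wrist_force: [0.4, 0.1, -2.3]
finger_gap: 25.7
```

```bash
python3 -m pendant '[{"claw":0.015,"delta_pos":[0,0,0.0015],"rotation":[0,0,0]},{"claw":0.015,"delta_pos":[0,0,0.0015],"rotation":[0,0,0]}]'
python3 -m pendant '[{"claw":0.03,"delta_pos":[0,0,0],"rotation":[0,0,0]},{"claw":0.04,"delta_pos":[0,0,0],"rotation":[0,0,0]},{"claw":0.04,"delta_pos":[0,0,0],"rotation":[0,0,0]},{"claw":0.04,"delta_pos":[0,0,-0.04],"rotation":[0,0,0]},{"claw":0.04,"delta_pos":[0,0,-0.08],"rotation":[0,0,0]},{"claw":0.04,"delta_pos":[0,0,-0.14],"rotation":[0,0,0]},{"claw":0.05,"delta_pos":[0,0,-0.18],"rotation":[0,0,0]},{"claw":0.05,"delta_pos":[0,0,-0.18],"rotation":[0,0,0]}]'
python3 -c "
from h import *
import json
s=manip.read_state(); 
im=snap('wrist','w28.png');b=snap('side','s28.png')
json.dump({k:np.array(s[k]).tolist() for k in ['eef_pos','eef_rot']},open('w28.json','w'))
go(489,422.6,175,.055)"
```

```text
clock: 40.48
eef_pos: [505.7, -430.3, -4.8]
eef_rot: [3.141, -0.001, -0.084]
wrist_force: [0.4, 0.7, 0.1]
finger_gap: 25.5
clock: 41.48
eef_pos: [506.5, -431.0, 179.1]
eef_rot: [3.137, -0.006, -0.084]
wrist_force: [-0.8, 0.9, 0.3]
finger_gap: 49.8
pos [ 505.4 -430.   174.7] rot [ 3.141e+00 -1.000e-03 -8.400e-02] F [ 0.5  0.5 -1.1] gap 50.1 t 41.58
delta [-0.0879, -0.8482, -0.0008] rot [0.0, -0.001, -0.139] dist 853 j6~ 2.23 j [-0.76  0.56  1.14  0.    1.44  0.89]
```

View pics/w28.png

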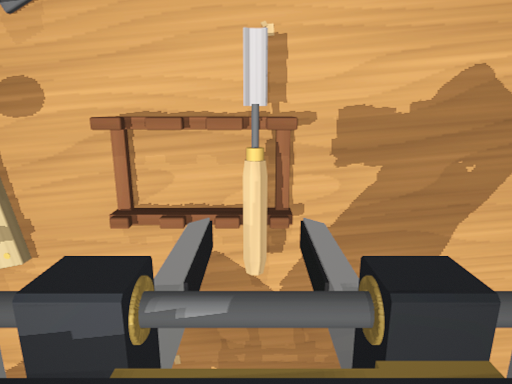

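View pics/s28.png

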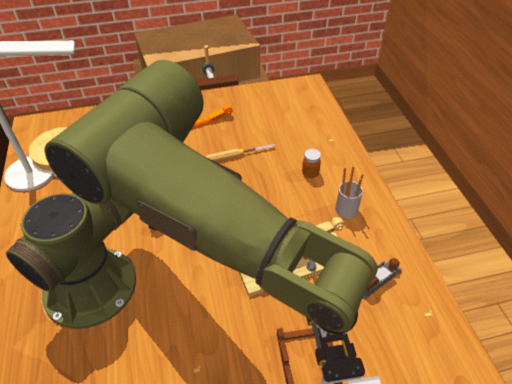

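```bash
python3 -m pendant '[{"claw":0.05,"delta_pos":[-0.006,-0.06,0],"rotation":[0,0,-0.01]},{"claw":0.05,"delta_pos":[-0.012,-0.12,0],"rotation":[0,0,-0.02]},{"claw":0.05,"delta_pos":[-0.018,-0.18,0],"rotation":[0,0,-0.03]},{"claw":0.05,"delta_pos":[-0.024,-0.24,0],"rotation":[0,0,-0.04]},{"claw":0.05,"delta_pos":[-0.03,-0.3,0],"rotation":[0,0,-0.05]},{"claw":0.05,"delta_pos":[-0.037,-0.36,0],"rotation":[0,0,-0.06]},{"claw":0.05,"delta_pos":[-0.043,-0.42,0],"rotation":[0,0,-0.07]},{"claw":0.05,"delta_pos":[-0.05,-0.48,0],"rotation":[0,0,-0.09]},{"claw":0.05,"delta_pos":[-0.056,-0.54,0],"rotation":[0,0,-0.11]},{"claw":0.05,"delta_pos":[-0.062,-0.6,0],"rotation":[0,0,-0.139]}]'
python3 -c "
from h import *
im=snap('wrist','w29.png')
go(489,422.6,120,.055)"
```

```text
clock: 42.82
eef_pos: [492.9, 174.9, 172.9]
eef_rot: [3.14, 0.002, 0.056]
wrist_force: [1.2, -0.1, -0.2]
finger_gap: 50.0
pos [492.2 180.5 172.8] rot [-3.141e+00  2.000e-03  6.100e-02] F [-0.2  4.4 -0.6] gap 49.9 t 42.88
delta [0.0117, -0.2418, 0.0529] rot [-0.001, 0.002, 0.006] dist 248 j6~ 2.23 j [0.28 0.24 1.58 0.   1.32 1.79]
```

View pics/w29.png

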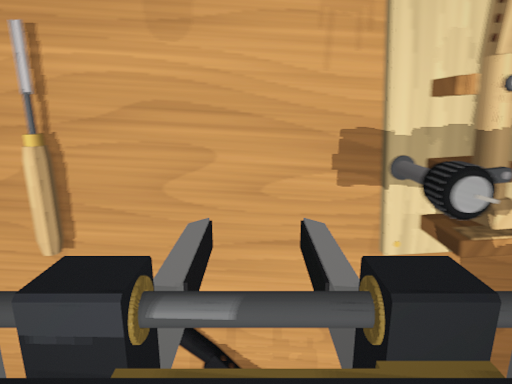

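```bash
python3 -m pendant '[{"claw":0.05,"delta_pos":[0.003,-0.06,0],"rotation":[0,0,0.006]},{"claw":0.05,"delta_pos":[0.006,-0.12,0],"rotation":[0,0,0.006]},{"claw":0.05,"delta_pos":[0.009,-0.18,0.01],"rotation":[0,0,0.006]},{"claw":0.05,"delta_pos":[0.0117,-0.2418,0.03],"rotation":[0,0,0.006]},{"claw":0.05,"delta_pos":[0.0117,-0.2418,0.08],"rotation":[0,0.002,0.006]},{"claw":0.05,"delta_pos":[0.0117,-0.2418,0.13],"rotation":[0,0.002,0.006]},{"claw":0.05,"delta_pos":[0.0117,-0.2418,0.13],"rotation":[0,0.002,0.006]}]'
python3 -c "
from h import *
im=snap('wrist','w30.png')
go(489,422.6,-36,.055)"
```

```text
clock: 43.75
eef_pos: [486.5, 420.8, 38.0]
eef_rot: [3.137, 0.007, 0.055]
wrist_force: [-0.2, 0.0, 0.5]
finger_gap: 49.9
pos [488.2 421.9  41.6] rot [3.14e+00 3.00e-03 5.50e-02] F [ 0.7 -0.4  1.1] gap 50.0 t 43.8
delta [0.0011, -0.0008, 0.0776] rot [0.002, 0.003, -0.0] dist 78 j6~ 2.23 j [0.66 0.63 1.34 0.   1.17 2.17]
```

View pics/w30.png

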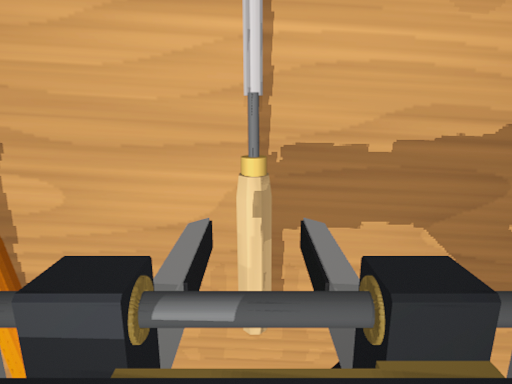

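```bash
python3 -m pendant '[{"claw":0.05,"delta_pos":[0.001,-0.0008,0.04],"rotation":[0.002,0.003,0]},{"claw":0.05,"delta_pos":[0.001,-0.0008,0.065],"rotation":[0.002,0.003,0]},{"claw":0.05,"delta_pos":[0.001,-0.0008,0.076],"rotation":[0.002,0.003,0]},{"claw":0.05,"delta_pos":[0.001,-0.0008,0.077],"rotation":[0.002,0.003,0]},{"claw":0.05,"delta_pos":[0.001,-0.0008,0.077],"rotation":[0.002,0.003,0]},{"claw":0.03,"delta_pos":[0.001,-0.0008,0.077],"rotation":[0.002,0.003,0]},{"claw":0.015,"delta_pos":[0.001,-0.0008,0.077],"rotation":[0.002,0.003,0]},{"claw":0.015,"delta_pos":[0.001,-0.0008,0.077],"rotation":[0.002,0.003,0]},{"claw":0.015,"delta_pos":[0.001,-0.0008,0.077],"rotation":[0.002,0.003,0]},{"claw":0.015,"delta_pos":[0.001,-0.0008,0.077],"rotation":[0.002,0.003,0]}]' 25
python3 -m pendant '[{"claw":0.015,"delta_pos":[0,0,-0.04],"rotation":[0,0,0]},{"claw":0.015,"delta_pos":[0,0,-0.09],"rotation":[0,0,0]},{"claw":0.015,"delta_pos":[0,0,-0.15],"rotation":[0,0,0]},{"claw":0.015,"delta_pos":[0,0,-0.21],"rotation":[0,0,0]},{"claw":0.015,"delta_pos":[0,0,-0.21],"rotation":[0,0,0]}]'
python3 -c "
from h import *
im=snap('wrist','w31.png')
go(515.7,-305.5,174,-.084)"
```

```text
clock: 45.05
eef_pos: [489.0, 422.7, -35.1]
eef_rot: [-3.141, -0.0, 0.055]
wrist_force: [-0.9, -0.6, 3.9]
finger_gap: 26.0
clock: 45.68
eef_pos: [490.3, 423.7, 180.0]
eef_rot: [-3.136, -0.007, 0.055]
wrist_force: [0.4, -0.5, -1.5]
finger_gap: 25.7
pos [489.4 422.9 176.3] rot [-3.139e+00 -3.000e-03  5.500e-02] F [ 0.1 -0.  -2.2] gap 25.8 t 45.73
delta [-0.0137, 0.7288, 0.0006] rot [-0.002, -0.003, 0.139] dist 729 j6~ 1.12 j [0.66 0.51 1.2  0.   1.42 2.17]
```

View pics/w31.png

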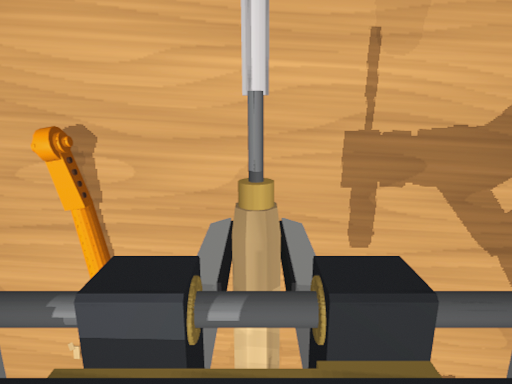

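```bash
python3 -m pendant '[{"claw":0.015,"delta_pos":[-0.001,0.05,0],"rotation":[0,0,0.01]},{"claw":0.015,"delta_pos":[-0.002,0.11,0],"rotation":[0,0,0.02]},{"claw":0.015,"delta_pos":[-0.003,0.17,0],"rotation":[0,0,0.03]},{"claw":0.015,"delta_pos":[-0.004,0.23,0],"rotation":[0,0,0.04]},{"claw":0.015,"delta_pos":[-0.005,0.29,0],"rotation":[0,0,0.05]},{"claw":0.015,"delta_pos":[-0.006,0.35,0],"rotation":[0,0,0.06]},{"claw":0.015,"delta_pos":[-0.008,0.41,0],"rotation":[0,0,0.08]},{"claw":0.015,"delta_pos":[-0.009,0.47,0],"rotation":[0,0,0.1]},{"claw":0.015,"delta_pos":[-0.01,0.53,0],"rotation":[0,0,0.12]},{"claw":0.015,"delta_pos":[-0.011,0.59,0],"rotation":[0,0,0.139]}]'
python3 -c "
from h import *
go(515.7,-305.5,60,-.084)"
```

```text
clock: 46.98
eef_pos: [509.7, -168.4, 172.9]
eef_rot: [-3.138, 0.0, -0.085]
wrist_force: [1.5, 0.2, -1.2]
finger_gap: 25.6
pos [ 509.7 -168.4  172.9] rot [-3.138  0.    -0.085] F [ 1.5  0.2 -1.2] gap 25.6 t 46.98
delta [0.0176, 0.1365, 0.1124] rot [-0.004, 0.0, -0.001] dist 178 j6~ 1.12 j [-0.39  0.27  1.55  0.    1.33  1.27]
```

```bash
python3 -m pendant '[{"claw":0.015,"delta_pos":[0.008,0.06,0],"rotation":[-0.004,0,0]},{"claw":0.015,"delta_pos":[0.015,0.11,0],"rotation":[-0.004,0,0]},{"claw":0.015,"delta_pos":[0.0176,0.1365,0.02],"rotation":[-0.004,0,0]},{"claw":0.015,"delta_pos":[0.0176,0.1365,0.06],"rotation":[-0.004,0,0]},{"claw":0.015,"delta_pos":[0.0176,0.1365,0.1],"rotation":[-0.004,0,0]},{"claw":0.015,"delta_pos":[0.0176,0.1365,0.112],"rotation":[-0.004,0,0]},{"claw":0.015,"delta_pos":[0.0176,0.1365,0.112],"rotation":[-0.004,0,0]}]'
python3 -c "
from h import *
im=snap('wrist','w32.png')
crop(im,150,60,400,250,3,'w32c.png')
go(515.7,-305.5,-3.5,-.084)"
```

```text
clock: 47.85
eef_pos: [515.4, -305.2, 59.7]
eef_rot: [-3.141, 0.002, -0.085]
wrist_force: [-0.6, -0.5, -1.6]
finger_gap: 25.6
pos [ 516.  -305.6   61. ] rot [ 3.141  0.    -0.085] F [ 0.1  0.3 -1.2] gap 25.5 t 47.9
delta [-0.0003, -0.0002, 0.0645] rot [0.001, 0.0, -0.001] dist 65 j6~ 1.12 j [-0.6   0.51  1.48 -0.    1.15  1.06]
```

View pics/w32c.png

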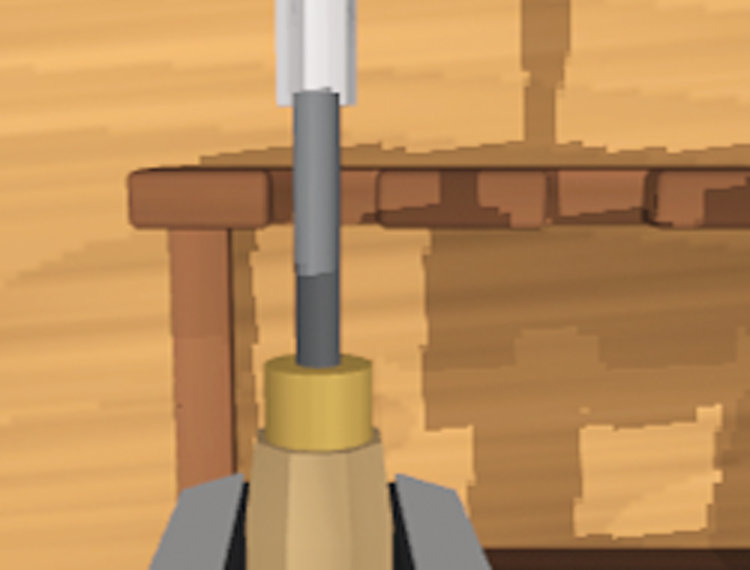

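```bash
python3 -m pendant '[{"claw":0.015,"delta_pos":[0,0.0012,0.03],"rotation":[0.001,0,0]},{"claw":0.015,"delta_pos":[0,0.0012,0.05],"rotation":[0.001,0,0]},{"claw":0.015,"delta_pos":[0,0.0012,0.06],"rotation":[0.001,0,0]},{"claw":0.015,"delta_pos":[0,0.0012,0.065],"rotation":[0.001,0,0]},{"claw":0.015,"delta_pos":[0,0.0012,0.065],"rotation":[0.001,0,0]}]'
python3 -m pendant '[{"claw":0.015,"delta_pos":[0,0,0.001],"rotation":[0,0,0]},{"claw":0.015,"delta_pos":[0,0,0.001],"rotation":[0,0,0]}]'
```

```text
clock: 48.52
eef_pos: [516.2, -307.0, -3.3]
eef_rot: [-3.142, -0.001, -0.085]
wrist_force: [0.4, 0.3, -1.4]
finger_gap: 25.7
clock: 48.78
eef_pos: [516.4, -307.2, -3.9]
eef_rot: [3.141, -0.001, -0.085]
wrist_force: [-0.5, -0.2, -2.4]
finger_gap: 25.6
```

```bash
python3 -m pendant '[{"claw":0.015,"delta_pos":[0,0,0.001],"rotation":[0,0,0]},{"claw":0.015,"delta_pos":[0,0,0.001],"rotation":[0,0,0]}]'
python3 -m pendant '[{"claw":0.03,"delta_pos":[0,0,0],"rotation":[0,0,0]},{"claw":0.04,"delta_pos":[0,0,0],"rotation":[0,0,0]},{"claw":0.04,"delta_pos":[0,0,0],"rotation":[0,0,0]},{"claw":0.04,"delta_pos":[0,0,-0.04],"rotation":[0,0,0]},{"claw":0.04,"delta_pos":[0,0,-0.08],"rotation":[0,0,0]},{"claw":0.04,"delta_pos":[0,0,-0.14],"rotation":[0,0,0]},{"claw":0.05,"delta_pos":[-0.04,0.03,-0.2],"rotation":[0,0,0]},{"claw":0.05,"delta_pos":[-0.07,0.05,-0.25],"rotation":[0,0,0]},{"claw":0.05,"delta_pos":[-0.07,0.05,-0.27],"rotation":[0,0,0]},{"claw":0.05,"delta_pos":[-0.07,0.05,-0.27],"rotation":[0,0,0]}]'
python3 -c "
from h import *
import json
s=manip.read_state(); 
im=snap('wrist','w33.png')
json.dump({k:np.array(s[k]).tolist() for k in ['eef_pos','eef_rot']},open('w33.json','w'))
crop(im,0,0,512,384,1.56,'w33b.png')
go(450,-300,250,0)"
```

```text
clock: 49.02
eef_pos: [516.4, -307.2, -4.8]
eef_rot: [3.141, -0.001, -0.085]
wrist_force: [0.0, -0.4, -1.4]
finger_gap: 25.4
clock: 50.28
eef_pos: [442.2, -351.9, 267.7]
eef_rot: [3.138, -0.005, -0.086]
wrist_force: [-0.4, -0.5, -0.1]
finger_gap: 50.2
pos [ 442.1 -351.2  265.6] rot [ 3.14e+00 -3.00e-03 -8.50e-02] F [ 0.3  0.2 -1.1] gap 49.9 t 50.33
delta [0.0034, -0.0517, 0.0155] rot [0.001, -0.002, -0.085] dist 54 j6~ 0.98 j [-0.74  0.28  1.32  0.    1.54  0.92]
```

View pics/w33b.png

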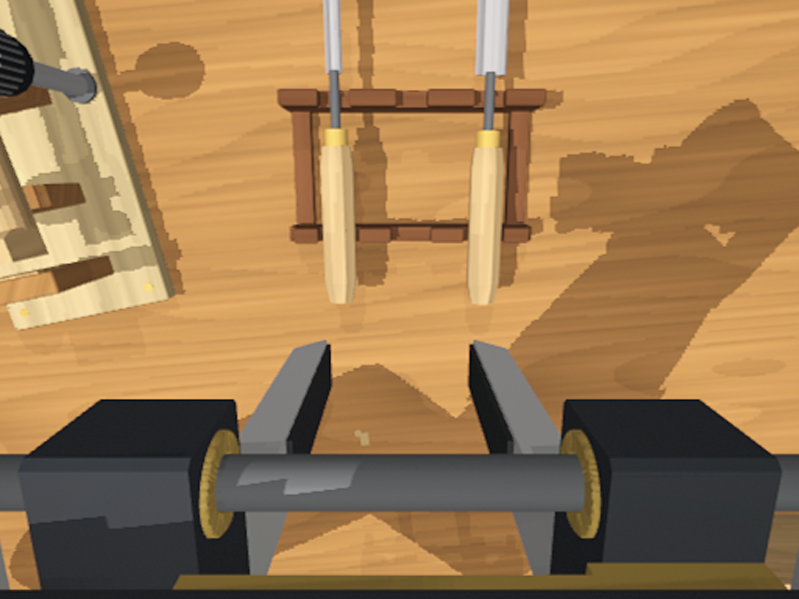

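```bash
python3 -c "
from h import *
import json
s=json.load(open('w33.json'))
G=lambda c:pt('wrist',c[0]/1.56-.2,c[1]/1.56-.2,43,s)[:2]
u0=np.array([np.cos(-.084),np.sin(-.084)]);o=np.array([510.5,-367.3])
for f,e in [((336,145),(341,303)),((488.5,147),(482,303))]:
  F,E=G(f),G(e);d=F-E;L=np.linalg.norm(d);u=d/L;O=F-20*u
  print('len',L.round(1),'ang rel rest',(np.arctan2(d[1],d[0])+.084).round(3),'x in rest',((O-o)@u0).round(1),'y',(O-o)@np.array([-u0[1],u0[0]]))
t=snap('top','t33.png');b=snap('side','s33.png')
crop(t,160,100,420,300,3,'t33c.png')
crop(b,200,120,420,384,2.2,'s33c.png')"
```

```text
len 132.9 ang rel rest 0.003 x in rest 2.1 y 61.01719637632193
len 131.4 ang rel rest -0.006 x in rest 0.3 y -63.47245591347366
```

View pics/t33c.png

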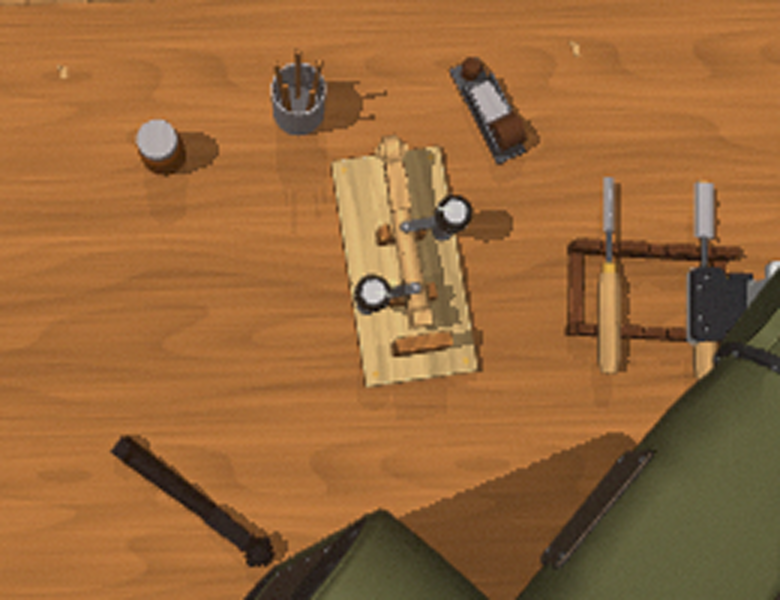

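View pics/s33c.png

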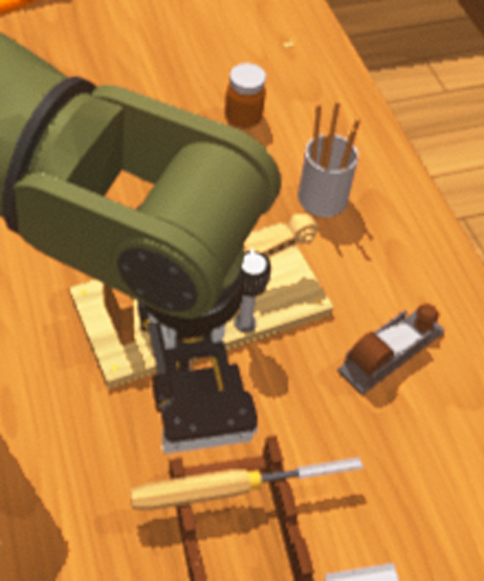

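```bash
python3 -c "
from h import *
go(476,-54,215,.115)"
```

```text
pos [ 442.1 -350.5  263.8] rot [-3.141  0.    -0.084] F [-0.2  0.3  0.2] gap 50.1 t 50.42
delta [0.0088, -0.2983, 0.049] rot [-0.001, 0.0, -0.199] dist 302 j6~ 1.34 j [-0.74  0.28  1.32  0.    1.54  0.92]
```

```bash
python3 -m pendant '[{"claw":0.05,"delta_pos":[0.002,-0.06,0],"rotation":[0,0,-0.05]},{"claw":0.05,"delta_pos":[0.004,-0.12,0.01],"rotation":[0,0,-0.1]},{"claw":0.05,"delta_pos":[0.006,-0.18,0.02],"rotation":[0,0,-0.15]},{"claw":0.05,"delta_pos":[0.008,-0.24,0.03],"rotation":[0,0,-0.199]},{"claw":0.05,"delta_pos":[0.0088,-0.298,0.045],"rotation":[0,0,-0.199]},{"claw":0.05,"delta_pos":[0.0088,-0.298,0.049],"rotation":[0,0,-0.199]},{"claw":0.05,"delta_pos":[0.0088,-0.298,0.049],"rotation":[0,0,-0.199]}]'
python3 -c "
from h import *
import json
s=manip.read_state(); 
im=snap('wrist','w34.png')
json.dump({k:np.array(s[k]).tolist() for k in ['eef_pos','eef_rot']},open('w34.json','w'))
crop(im,150,0,370,230,3.4,'w34b.png')"
```

```text
clock: 51.3
eef_pos: [475.7, -54.2, 214.1]
eef_rot: [-3.14, 0.002, 0.116]
wrist_force: [1.0, -0.4, -0.4]
finger_gap: 50.0
```

View pics/w34b.png

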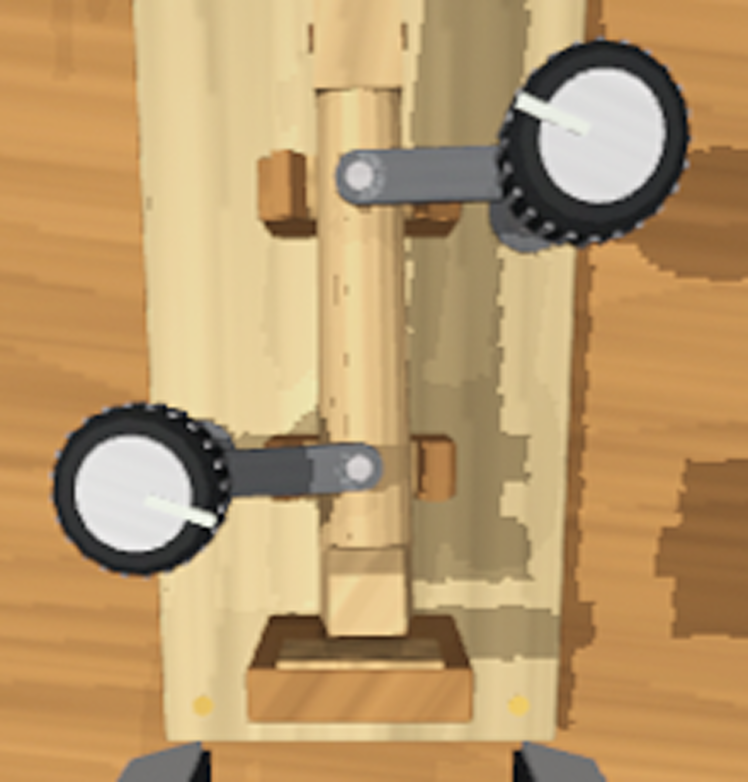

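```bash
python3 -c "
from h import *
import json
s=json.load(open('w34.json'))
G=lambda c,z:pt('wrist',150+c[0]/3.4-.3,c[1]/3.4-.3,z,s)[:2]
a,b=G((360,90),90),G((367,548),90);m=(a+b)/2-np.array([556.5,-43.9]);u=np.array([np.cos(.113),np.sin(.113)])
d=a-b;print('len',np.linalg.norm(d),'yaw rel',np.arctan2(d[1],d[0])-.113,'x',m@u,'y',m@np.array([-u[1],u[0]]))
manip.sign_off()"
```

```text
len 127.57376864320932 yaw rel 0.018850365549172812 x 0.047736517080097324 y -1.2859347495482618
the job is handed in; nothing more can be done
```

The neck is clamped flat in the jig, both knobs are fitted and turned, and both gouges are in the rest. I handed the job in at about 51 s. The cell reported no verdict.

Last checks, all measured in the camera images:

| Item | Result |
|---|---|
| Neck in the jig | 0 mm lengthwise and about −1 mm sideways from centre, about 0.02 rad off; heel towards the end block |
| Clamp a | about 1.80 rad (square is 1.82) |
| Clamp b | about 1.77 rad |
| Knobs | each felt to land on its collar by contact force |
| Gouge in the robot's-left notch | 2 mm lengthwise, within 0.01 rad, edge pointing away |
| Gouge in the robot's-right notch | under 1 mm lengthwise, within 0.01 rad, edge pointing away |

The middle notch pair is empty, since only two gouges were on the bench. The jar, plane, pot and the black and orange look-alike necks were never approached; jar, plane and pot looked unmoved in the last pictures, but I did not measure them.

- **Fingertip offset:** the fingertips are about 39 mm higher than the reported TCP. My first grasp closed above the neck without touching it. I then found the tip height by touching the bench and used that offset for every later move.
- **Clamp play:** the clamp arms lagged the knobs by a few tenths of a radian because of play in the bores, so I turned each knob about 2.0 rad instead of 1.6.

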